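# Centre two trophies on their plinths

### The arm

A 6-joint arm with a two-finger parallel gripper is mounted at the origin on a cart in front of the work surface, level with it; the furniture and walls round the work are solid. World frame = base frame: x ahead of the robot, y to its left, z up, the work surface at z = 0. Lengths are in m, angles in degrees, forces in N, time in s.
With the tool pointing down it reaches from about 0.35 to 0.875 m from the base axis. Payload 4.2 kg.
Tool frame: the origin (TCP) lies on the centre line of the jaws, within the pads' length; the fingertips stand tip_reach ahead of it and the grasp point (between the pads) is the TCP (tip_reach is the distance from the TCP to the fingertips, in m); z points along the fingers, y is the line along which they close (so a half turn about z gives the same grasp; the last joint's range is limited). The gripper opens to 87 mm and grips with 3 to 60 N. Pads are 19 mm wide; open, the fingers measure 117 mm over their backs; the gripper's body (75 mm by 190 mm) begins 51 mm behind the grasp point.
Start: joints at [-60.871, 22.042, 0.453, 0, -68.411, -14.817], TCP at [0.155, -0.606, 0.214] pointing down, gripper open.
Joint ranges: [-179.83, 179.83], [-69.29, 118.12], [-61.27, 80.66], [-181.25, 117.63], [-171.15, -9.14], [-177.46, 177.46]. Speed limits (degrees/s): [159.86, 159.86, 180, 180, 180, 180].

### API

Orientations are given as a 3x3 rotation matrix whose columns are the frame's x, y, z axes.
In Python, from station import sense, capture, finish_job, tip_reach gives the robot as it stands.
- The arm moves only by the tool arm_command, never from a script. Its argument "deltas" is a list of rows, each a list of 7 numbers: the turn, a rotation vector about the tool's x, y, z in rad, then the shift along the tool's x, y, z in cm, then the closure, from -1 (fully open) to 1 (shut), so that 0 is half open. In form: [[rx, ry, rz, dx, dy, dz, hand], ...]. A call has 1 to 8 rows; each row is the pose to reach, as a shift and turn from the pose commanded when the call began, along the tool's axes at that moment; what a row does not reach only later rows make up. A row lasts 1/12 s, in which the tool goes at most 41.7 mm and 7.16 degrees, less where a joint would pass 70% of its speed; a pose out of reach is approached as far as the arm can. A call with a gripper value outside its range is refused whole. The fingers move at their own pace and stop on an object; the grip force is fixed at half the most. Time passes only in rows, so rows that repeat a pose let the fingers close. It gives the time, the measured TCP pose, the force, the opening and the grip force at its end, in the units of the state.
- sense(): the state, without advancing time (a new reading comes with each control period).
- capture(name): name is "side" or "top"; returns a dict with "pixels" (480x640x3 uint8, blue, green, red), "fovy" (degrees; the focal length in pixels is half the picture's height over the tangent of half this angle, whatever the lens; pixels are square), "cx", "cy" (the principal point, pixels), "k1" (the pictures are not rectified: a ray, as slopes to the right and down, at radius r is drawn at 1 + k1 r^2 times it, then the intrinsics apply), "rvec" (rotation vector, rad) and "tvec" (3), from world to camera coordinates, as OpenCV has them. Camera axes: x right, y down, z forward; pixel columns grow to the right and rows downward; lengths in m; the calibration is good to about 2 mm. A picture is of the moment at which its call begins. There is no depth.
- finish_job(): hands the job in; it is judged then, once.
The state is a dict: "time_s": time; "joints": joint angles; "joint_velocities": joint speeds; "effort": joint torques, N m; "tcp_pos": TCP position; "ee_rot": TCP orientation; "wrist_force": force on the tool from outside, world axes, zero at the start; "moment": the same for the moment, N m; "gripper_width": opening from 0.0 (shut) to 1.0 (fully open); "gripper_force": force on a finger pad.
Only numpy, scipy, OpenCV 4.12 (cv2) and the standard library are available. Lean on these libraries where they do the work, as an engineer would, in place of code of your own. Each camera call takes 0.05 s, during which the arm holds its last target. There are 200 camera calls.

### The job

The little globe trophy and the little cup trophy each stand off-centre on a round marble plinth. Nudge each one with light, slow taps of the fingertips against its foot until it stands upright in the middle of its own plinth, to within half a centimetre. Do not pinch, lift or tip the trophies, and leave the plinths and the things around them where they are.

Things in the scene. Friction and masses are not known exactly. Their poses are not given: they have to be found in the camera images.
- globe_trophy: Loose globe trophy, about 0.12 kg, 81 mm high, round about its z (up). Origin: centre of underside. Dark steel foot: upright rim 44 mm wide from 5 to 17 mm above the origin, narrowing to the 28 mm ring it stands on, so it tips if pushed high or hard; pushed slowly at the foot it slides. Brass stem 11 mm wide up to 44 mm, then a brass ball 36 mm wide centred at 59 mm, in a thin hoop.
- cup_trophy: Loose cup trophy, about 0.12 kg, 81 mm high, round about its z (up). Origin: centre of underside. Dark steel foot: upright rim 44 mm wide from 5 to 17 mm above the origin, narrowing to the 28 mm ring it stands on, so it tips if pushed high or hard; pushed slowly at the foot it slides. Brass stem 11 mm wide up to 44 mm, then an open brass cup 36 mm wide at its rim.
- plinth_globe: Round white marble plinth under the globe trophy, loose but heavy (1 kg), 92 mm across, 40 mm high, flat top. Origin: centre of its underside on the desk; the trophy belongs with its origin 40 mm straight above this. Its yaw means nothing. It may be the left or the right plinth.
- plinth_cup: Round white marble plinth under the cup trophy, loose but heavy (1 kg), 92 mm across, 40 mm high, flat top. Origin: centre of its underside on the desk; the trophy belongs with its origin 40 mm straight above this. Its yaw means nothing. It may be the left or the right plinth.
- stapler: Black desk stapler, 36 x 146 x 56 mm, bystander at the left, pointing roughly away from the robot. Origin: centre of its underside, y along its length.
- glue: White glue bottle with a nozzle, 35 mm across, 112 mm high, bystander to the right. Origin: centre of its underside.
- tape: Roll of brown packing tape lying flat, 92 mm across, 48 mm high, bystander to the right, nearer the robot. Origin: centre of its underside.
Things that resemble listed ones, but are neither listed nor needed, are in the scene too. Leave any orange look-alike of the globe_trophy alone. Leave any blue look-alike of the cup_trophy alone.

How it is judged (in metres and radians):
At the end, for the whole second after the job is handed in: Each trophy stands upright (within 0.08 rad) and at rest on its own plinth's top, its axis within 6 mm of that plinth's centre, and each plinth is within 15 mm of where it stood (horizontal distance between globe_trophy and plinth_globe below 0.006 m and z of globe_trophy in the frame of plinth_globe between 0.036 and 0.044 m and angle between each of globe_trophy, cup_trophy's own z axis and vertical below 0.08 rad and angle between each of plinth_globe, plinth_cup's own z axis and vertical below 0.05 rad and distance of each of plinth_globe, plinth_cup from where it was at the start of the episode below 0.015 m and linear speed of each of globe_trophy, cup_trophy below 0.01 m/s and horizontal distance between cup_trophy and plinth_cup below 0.006 m and z of cup_trophy in the frame of plinth_cup between 0.036 and 0.044 m); the robot touches nothing.
It fails at once if a trophy is lifted (more than 15 mm above the plinth's top) (height (world z) of any of globe_trophy, cup_trophy above 0.055 m).
It fails at once if a trophy is tipped (more than 0.35 rad) or knocked off (angle between any of globe_trophy, cup_trophy's own z axis and vertical above 0.35 rad or height (world z) of any of globe_trophy, cup_trophy below 0.03 m).
It fails at once if a trophy is pinched or pushed hard (more than 5.5 N) (contact force between the fingers and globe_trophy above 5.5 N or contact force between the fingers and cup_trophy above 5.5 N).
It fails at once if a plinth is pushed away (more than 15 mm) (distance of any of plinth_globe, plinth_cup from where it was at the start of the episode above 0.015 m).
It fails at once if a bystander is disturbed (moved more than 20 mm) (distance of any of stapler, glue, tape from where it was at the start of the episode above 0.02 m).
It also fails if it takes over 51 s, if anything falls off the work surface, if the arm or the gripper's body presses on something with over 40 N, if the wrist force passes 120 N, or if a joint passes its speed limit or range.

## Working session

There is one attempt and no reset: what is moved stays moved. The work goes in short steps, Python scripts to look and compute and a tool call to move; the robot and the scene stay as the last step left them, time stands still between calls to the robot, and variables do not carry over. Pictures are saved under pics/ and viewed, at most 10 in all, crops included, and the job is handed in when it is done.

Besides the shell and the picture viewer there is one more tool, called after "Emit:" by a JSON object that holds its "api" and its "payload", one argument or row to a line. arm_command: Moves the arm, as the interface text tells. Its arguments: {"type":"object","properties":{"deltas":{"type":"array"}},"required":["deltas"]}

```bash
mkdir -p pics; ls
python3 - <<'E'
from station import *
import cv2,numpy as np
s=sense();print(s['time_s'],s['tcp_pos'],s['ee_rot'],tip_reach,s['gripper_width'])
for n in('top','side'):
    c=capture(n);cv2.imwrite(f'pics/{n}0.png',c['pixels']);print({k:v for k,v in c.items() if k!='pixels'})
E
```

```text
pics
0.0 [ 0.15435188 -0.60497261  0.2130434 ] [[-9.69015733e-01 -2.46998191e-01 -6.35317215e-04]
 [-2.46998995e-01  9.69013323e-01  2.16243242e-03]
 [ 8.15139492e-05  2.25235375e-03 -9.99997460e-01]] 0.019 0.9976404077312573
{'fovy': 52.95779553741522, 'cx': 324.20297840914174, 'cy': 244.66442971295163, 'k1': -0.1307837816704174, 'rvec': array([ 2.20028087, -2.18735103,  0.04969131]), 'tvec': array([0.01593334, 0.53507195, 1.23022872])}
{'fovy': 51.69555153273058, 'cx': 318.11315367103055, 'cy': 234.65838787131196, 'k1': 0.002471516822974084, 'rvec': array([ 0.42082723, -2.66828504,  1.27327699]), 'tvec': array([0.53087163, 0.15238821, 0.9204653 ])}
```

View pics/top0.png

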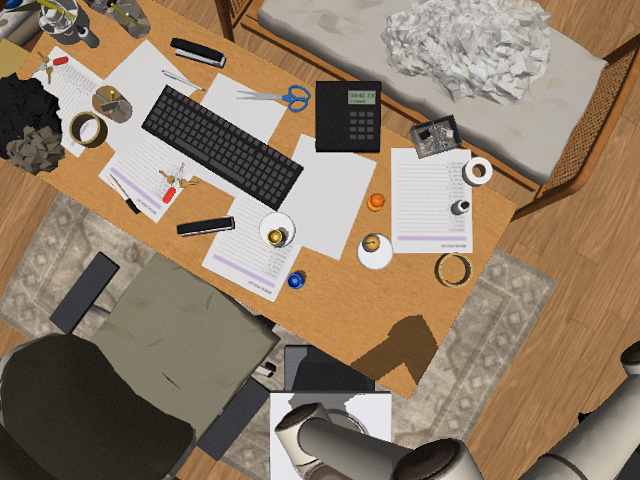

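View pics/side0.png

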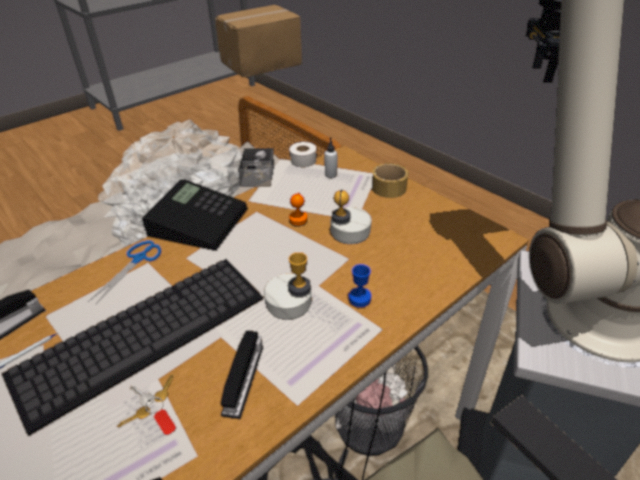

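Top view: cup trophy on left plinth (277,230), globe trophy on right plinth (375,252). Look-alikes: orange globe (376,201) and blue cup (296,281). Side view: brass cup (298,280), brass globe (341,212), orange (298,210), blue (360,288). I choose the brass ones on the plinths and check them in a crop.

Run:
```python
import cv2,numpy as np
t=cv2.imread('pics/top0.png');s=cv2.imread('pics/side0.png')
f=lambda im,x,y:cv2.resize(im[y-30:y+30,x-40:x+40],None,fx=5,fy=5,interpolation=cv2.INTER_CUBIC)
cv2.imwrite('pics/crop0.png',np.vstack([np.hstack([f(t,277,230),f(t,375,250)]),np.hstack([f(s,290,285),f(s,348,218)])]))
```

```text
(no output)
```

View pics/crop0.png

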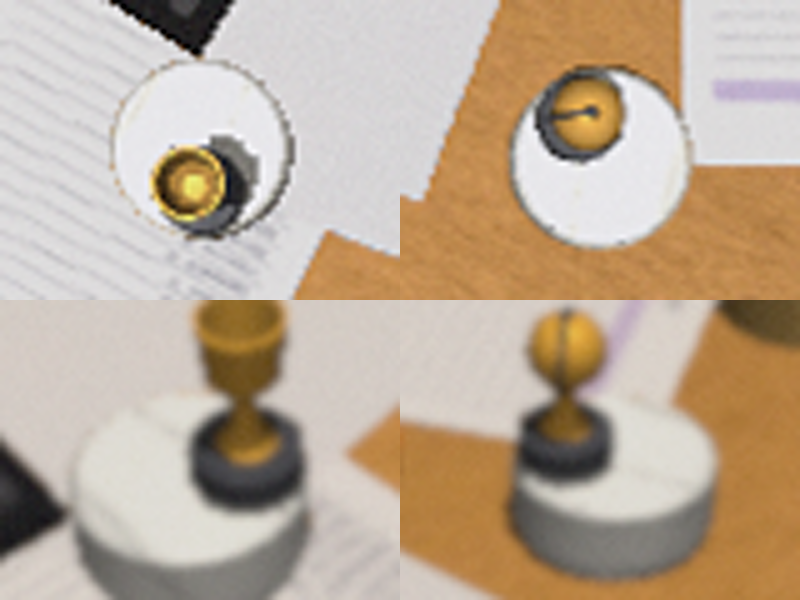

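Confirmed: brass cup at left, brass globe at right. Both stand near the plinth edges.

```bash
cat > h.py <<'E'
from station import *
import cv2,numpy as np
from scipy.optimize import least_squares
def cast(c,px,z):
    f=c['pixels'].shape[0]/2/np.tan(np.radians(c['fovy'])/2)
    K=np.array([[f,0,c['cx']],[0,f,c['cy']],[0,0,1]])
    u=cv2.undistortPoints(np.float64(px).reshape(-1,1,2),K,np.array([c['k1'],0,0,0,0.]))[:,0]
    R=cv2.Rodrigues(c['rvec'])[0];o=-R.T@c['tvec']
    d=np.c_[u,np.ones(len(u))]@R
    return (o+d*((z-o[2])/d[:,2])[:,None])[:,:2]
def circ(P,r):
    m=P.mean(0)
    q=least_squares(lambda q:np.hypot(*(P-q).T)-r,m,loss='soft_l1',f_scale=.001)
    return q.x,np.abs(q.fun).mean() 
def proj(c,p):
    f=c['pixels'].shape[0]/2/np.tan(np.radians(c['fovy'])/2)
    K=np.array([[f,0,c['cx']],[0,f,c['cy']],[0,0,1]])
    return cv2.projectPoints(np.float64(p).reshape(-1,1,3),c['rvec'],c['tvec'],K,np.array([c['k1'],0,0,0,0.]))[0][:,0]
def blob(c,m,x,y,w):
    k=np.zeros(m.shape,np.uint8);k[y-w:y+w,x-w:x+w]=255
    m=cv2.bitwise_and(m.astype(np.uint8)*255,k)
    return max(cv2.findContours(m,cv2.RETR_EXTERNAL,cv2.CHAIN_APPROX_NONE)[0],key=cv2.contourArea)[:,0]
def brass(c):
    b,g,r=[c['pixels'][...,i].astype(int) for i in range(3)]
    return (r-b>60)
def top(c,name,x,y,z,w=14):
    """trophy axis from brass seen from above"""
    p=blob(c,brass(c),x,y,w);P=cast(c,p,z)
    (cc,rr)=cv2.minEnclosingCircle(p.astype(np.float32))
    q,e=circ(P,.0175);print(name,'trophy',q.round(4),e.round(4),'enc',cast(c,[cc],z).round(4),'npx',len(p));return q
E
python3 - <<'E'
from h import *
c=capture('top');s=capture('side')
px=c['pixels'];mn=px.min(2)
print(px[230,255:300].min(1),px[252,350:400].min(1))
for n,x,y in(('cup',277,230),('globe',375,252)):
    p=blob(c,mn>228,x,y,24)
    h=cv2.convexHull(p)[:,0]
    P=cast(c,h,.04);q,e=circ(P,.0455);print(n,'plinth',q.round(4),e.round(4),len(h),cv2.boundingRect(p))
top(c,'cup',275,237,.121,9);top(c,'globe',373,242,.099,9)
# side
for n,x,y,z in(('cup',298,265,.121),('globe',341,198,.099)):
    p=blob(s,brass(s),x,y,13);print(n,cv2.boundingRect(p))
m=(s['pixels'].max(2)<90)
for n,x,y in(('cup',299,286),('globe',341,217)):
    p=blob(s,m,x,y,14);print(n,'foot',cv2.boundingRect(p))
E
```

```text
[214 221 223 216 182 233 231 232 231 228 230 231 230 234 232 169 104  81
  54  48  51  76  95  71  53  72 102 116 117 114 121 182 239 235 234 231
 231 230 216 138 115 220 217 213 213] [ 82  79  79  80  85  74  85 136 210 233 231 232 231 232 234 234 233 233
 219 179 170 129 175 234 231 231 233 230 230 229 231 232 229 231 229 231
 230 231 230 226 221 220 182 177 211 219 224 221 222 221]
cup plinth [0.5681 0.14  ] 0.004 21 (260, 213, 33, 32)
globe plinth [ 0.5213 -0.108 ] 0.0039 17 (359, 235, 32, 33)
cup trophy [0.549  0.1371] 0.0009 enc [[0.5489 0.1372]] npx 40
globe trophy [ 0.5371 -0.0981] 0.0021 enc [[ 0.537  -0.0964]] npx 42
cup (288, 252, 19, 26)
globe (334, 190, 15, 15)
cup foot (289, 277, 21, 20)
globe foot (332, 210, 18, 14)
```

```bash
cat >> h.py <<'E'
def plinth(c,x,y,z=.04,r=.046,avoid=None):
    g=cv2.GaussianBlur(c['pixels'].min(2),(3,3),0).astype(np.float32)
    a=np.radians(np.arange(0,360,4));rad=np.arange(14.5,21.5,.25);pts=[]
    for _ in range(2):
        X=x+np.outer(np.cos(a),rad);Y=y+np.outer(np.sin(a),rad)
        I=cv2.remap(g,X.astype(np.float32),Y.astype(np.float32),cv2.INTER_LINEAR)
        d=np.diff(I,axis=1);ok=(I[:,0]>222);i=d.argmin(1);ok&=d.min(1)<-2
        pts=np.c_[X[np.arange(len(a)),i],Y[np.arange(len(a)),i]][ok]
        q,e=circ(cast(c,pts,z),r);x,y=proj(c,[[*q,z]])[0]
    return q,e,(x,y),len(pts)
E
python3 - <<'E'
from h import *
c=capture('top');s=capture('side');px=c['pixels'];mx=px.max(2)
for n,x,y in(('cup',276.9,229.2),('globe',374.8,250.8)):
    print(n,plinth(c,x,y),'eye',cast(c,[(x,y)],.04))
for n,x,y,b in(('cup',277,238,.121),('globe',373,243,.099)):
    m=(mx<95)|brass(c); p=blob(c,m,x,y,11);P=cast(c,cv2.convexHull(p)[:,0],.055)
    print(n,'foot',circ(P,.0215),cv2.boundingRect(p))
for P in([.568,.14,.04],[.5213,-.108,.04],[.549,.137,.121],[.549,.137,.0515],[.537,-.097,.099],[.537,-.097,.0515]):print(P,proj(s,P).round(1))
E
```

```text
cup (array([0.56802009, 0.14018475]), np.float64(0.0030175529224610565), (np.float64(276.45067298567824), np.float64(230.8390435427629)), 66) eye [[0.57219209 0.1390914 ]]
globe (array([ 0.51884952, -0.10829468]), np.float64(0.0016733276076435245), (np.float64(374.5275124118407), np.float64(250.800876894782)), 64) eye [[ 0.51885552 -0.10898486]]
cup foot (array([0.54974955, 0.13800473]), np.float64(0.0017581175502985038)) (267, 229, 20, 19)
globe foot (array([ 0.53898564, -0.09644652]), np.float64(0.00529336924714808)) (362, 232, 22, 20)
[0.568, 0.14, 0.04] [[290.2 287.6]]
[0.5213, -0.108, 0.04] [[349.3 217. ]]
[0.549, 0.137, 0.121] [[298.3 256.5]]
[0.549, 0.137, 0.0515] [[299.9 284.3]]
[0.537, -0.097, 0.099] [[341.5 196.7]]
[0.537, -0.097, 0.0515] [[341.2 214.4]]
```

```bash
cat > ov.py <<'E'
from h import *
def overlay(fn,items,boxes=((('top'),(276,230)),(('top'),(374,250)),('side',(290,287)),('side',(348,218)))):
    C={n:capture(n) for n in('top','side')};T=np.linspace(0,2*np.pi,60);out=[]
    for n,(x,y) in boxes:
        c=C[n];im=cv2.resize(c['pixels'][y-30:y+30,x-40:x+40],None,fx=5,fy=5,interpolation=cv2.INTER_CUBIC)
        for cx,cy,z,r,col in items:
            p=proj(c,np.c_[cx+r*np.cos(T),cy+r*np.sin(T),0*T+z])
            q=(p-[x-40,y-30]+.5)*5
            cv2.polylines(im,[q.astype(int)],True,col,1)
        out.append(im)
    cv2.imwrite(fn,np.vstack([np.hstack(out[:2]),np.hstack(out[2:])]))
E
python3 - <<'E'
from ov import *
R,G,B=(0,0,255),(0,255,0),(255,0,0)
s=capture('side')
print(cast(s,[(288.2,291),(351.1,219.5)],.04))
overlay('pics/ov1.png',[(.570,.1395,.04,.046,R),(.519,-.1085,.04,.046,R),(.549,.1372,.0515,.022,G),(.5375,-.097,.0515,.022,G),(.549,.1372,.121,.018,B),(.5375,-.097,.099,.018,B)])
E
```

```text
[[ 0.56839717  0.14946654]
 [ 0.51495577 -0.10013126]]
```

View pics/ov1.png

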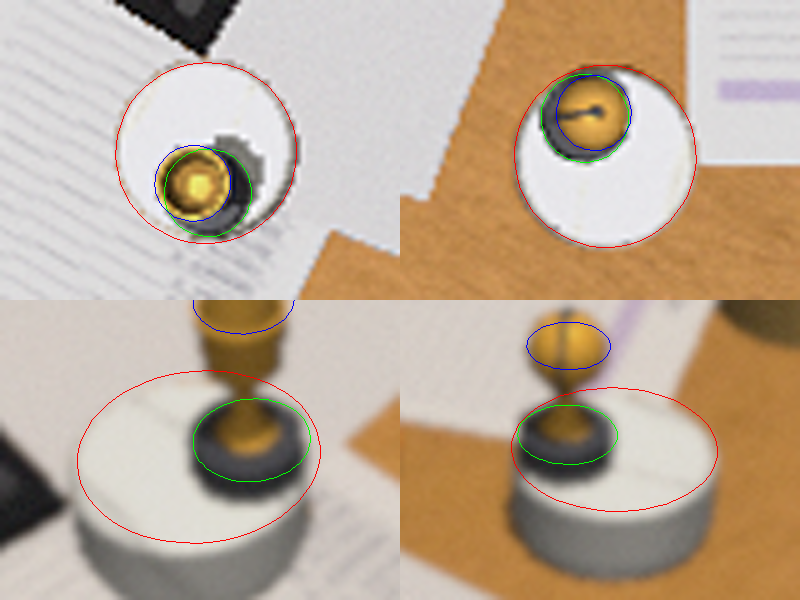

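Overlays fit well in the top view (cup plinth about (276,230), globe plinth about (374,250)). The side view has a constant offset of about 1.5 px. I'll push with the closed fingers' side face, the tool leaned 22° away from the trophy so that the gripper body clears it.

```bash
cat > plan.py <<'E'
from h import *
from scipy.spatial.transform import Rotation as Ro
TH=.384
def plan(axis,push,gap,z,sgn,lat=0,th=TH):
    """contact corner 22mm+gap behind axis, at height z; sgn=+1 push along tool +x, -1 along -x"""
    u=np.r_[np.array(push)/np.hypot(*push),0]
    x=sgn*u;zt=np.array([0,0,-1.]);R1=np.c_[x,np.cross(zt,x),zt]@Ro.from_rotvec([0,sgn*th,0]).as_matrix()
    n=np.array([-u[1],u[0],0])
    C=np.r_[axis,z]-u*(.022+gap)+n*lat
    p1=C-R1@[sgn*.0095,0,.019]
    s=sense();R0=np.array(s['ee_rot']);p0=np.array(s['tcp_pos'])
    print('t',round(s['time_s'],2),'tgt',p1.round(4),'rot',Ro.from_matrix(R0.T@R1).as_rotvec().round(4),'shift cm',(R0.T@(p1-p0)*100).round(2),'w',round(s['gripper_width'],2))
    c0=p0+R0@[sgn*.0095,0,.019]
    print('contact now',c0.round(4),'gap now mm',(1000*((np.r_[axis,0]-c0)[:2]@u[:2]-22)).round(1),'lat',(1000*((c0-np.r_[axis,0])[:2]@n[:2])).round(1),'push dir in tool',(R0.T@u).round(3),'up in tool',R0[2].round(3),'F',np.round(s['wrist_force'],2))
E
python3 - <<'E'
from plan import *
plan((.5375,-.097),(-.0185,-.0115),.015,.15,1)
plan((.5375,-.097),(-.0185,-.0115),.015,.0515,1)
E
```

```text
t 0.45 tgt [ 0.5824 -0.0691  0.1641] rot [ 0.0591  0.381  -0.3026] shift cm [-54.73  41.4    5.01] w 1.0
contact now [ 0.1453 -0.6078  0.195 ] gap now mm -22602.8 lat 226.8 push dir in tool [ 0.953 -0.302 -0.   ] up in tool [-0.  0. -1.] F [0.19 0.58 0.4 ]
t 0.45 tgt [ 0.5824 -0.0691  0.0656] rot [ 0.0591  0.381  -0.3026] shift cm [-54.73  41.4   14.86] w 1.0
contact now [ 0.1453 -0.6078  0.195 ] gap now mm -22602.8 lat 226.8 push dir in tool [ 0.953 -0.302 -0.   ] up in tool [-0.  0. -1.] F [0.19 0.58 0.4 ]
```

Emit:
{"api": "arm_command", "payload": {
  "deltas": [
    [0.06,0.38,-0.3,-54.7,41.4,2.0,1],
    [0.06,0.38,-0.3,-54.7,41.4,2.0,1],
    [0.06,0.38,-0.3,-54.7,41.4,2.0,1],
    [0.06,0.38,-0.3,-54.7,41.4,2.0,1],
    [0.06,0.38,-0.3,-54.7,41.4,2.0,1],
    [0.06,0.38,-0.3,-54.7,41.4,2.0,1],
    [0.06,0.38,-0.3,-54.7,41.4,2.0,1],
    [0.06,0.38,-0.3,-54.7,41.4,2.0,1]
  ]
}}

```text
time_s: 1.12
tcp_pos: [0.3633, -0.3431, 0.2047]
ee_rot: [[-0.789, -0.527, -0.316], [-0.488, 0.85, -0.199], [0.374, -0.002, -0.928]]
wrist_force: [0.1, -0.2, 1.2]
gripper_width: 0.477
gripper_force: 0.0
```

```bash
sed -i "s/@u\[:2\]-22))/@u[:2]-.022))/" plan.py
python3 - <<'E'
from plan import *
plan((.5375,-.097),(-.0185,-.0115),.015,.15,1)
E
```

```text
t 1.12 tgt [ 0.5824 -0.0691  0.1641] rot [-0.0016  0.0011 -0.0023] shift cm [-32.17  11.77  -8.61] w 0.48
contact now [ 0.3498 -0.3515  0.1906] gap now mm -315.7 lat 117.1 push dir in tool [ 0.928 -0.002  0.374] up in tool [ 0.374 -0.002 -0.928] F [ 0.13 -0.23  1.22]
```

Emit:
{"api": "arm_command", "payload": {
  "deltas": [
    [0,0,0,-32.2,11.8,-8.6,1],
    [0,0,0,-32.2,11.8,-8.6,1],
    [0,0,0,-32.2,11.8,-8.6,1],
    [0,0,0,-32.2,11.8,-8.6,1],
    [0,0,0,-32.2,11.8,-8.6,1],
    [0,0,0,-32.2,11.8,-8.6,1],
    [0,0,0,-32.2,11.8,-8.6,1],
    [0,0,0,-32.2,11.8,-8.6,1]
  ]
}}

```text
time_s: 1.78
tcp_pos: [0.5701, -0.0846, 0.1658]
ee_rot: [[-0.789, -0.526, -0.317], [-0.488, 0.85, -0.198], [0.374, -0.002, -0.928]]
wrist_force: [0.4, -0.4, 0.2]
gripper_width: 0.009
gripper_force: 0.0
```

Run:
```python
from plan import *
plan((.5375,-.097),(-.0185,-.0115),.015,.15,1)
```

```text
t 1.78 tgt [ 0.5824 -0.0691  0.1641] rot [-0.0011  0.0012 -0.0025] shift cm [-1.8   0.67 -0.53] w 0.01
contact now [ 0.5566 -0.093   0.1518] gap now mm -3.6 lat 6.7 push dir in tool [ 0.928 -0.002  0.374] up in tool [ 0.374 -0.002 -0.928] F [ 0.35 -0.39  0.2 ]
```

Emit:
{"api": "arm_command", "payload": {
  "deltas": [
    [0,0,0,-1.8,0.7,-0.5,1],
    [0,0,0,-1.8,0.7,-0.5,1],
    [0,0,0,-1.8,0.7,-0.5,1],
    [0,0,0,-1.8,0.7,-0.5,1]
  ]
}}

```text
time_s: 2.12
tcp_pos: [0.5806, -0.0711, 0.1638]
ee_rot: [[-0.789, -0.526, -0.318], [-0.487, 0.851, -0.198], [0.375, -0.002, -0.927]]
wrist_force: [-0.6, -0.5, -0.7]
gripper_width: 0.003
gripper_force: 0.0
```

Run:
```python
from plan import *
plan((.5375,-.097),(-.0185,-.0115),.015,.0515,1)
```

```text
t 2.12 tgt [ 0.5824 -0.0691  0.0656] rot [-0.0005  0.0001 -0.0029] shift cm [-3.92  0.09  9.01] w 0.0
contact now [ 0.5671 -0.0795  0.1497] gap now mm 12.4 lat 0.7 push dir in tool [ 0.927 -0.002  0.375] up in tool [ 0.375 -0.002 -0.927] F [-0.64 -0.48 -0.72]
```

Emit:
{"api": "arm_command", "payload": {
  "deltas": [
    [0,0,0,-1.0,0.1,2.2,1],
    [0,0,0,-2.0,0.1,4.4,1],
    [0,0,0,-3.0,0.1,6.6,1],
    [0,0,0,-3.6,0.1,8.2,1],
    [0,0,0,-3.8,0.1,8.8,1],
    [0,0,0,-3.8,0.1,8.8,1],
    [0,0,0,-3.8,0.1,8.8,1]
  ]
}}

```text
time_s: 2.7
tcp_pos: [0.5828, -0.0697, 0.069]
ee_rot: [[-0.79, -0.525, -0.316], [-0.487, 0.851, -0.198], [0.373, -0.003, -0.928]]
wrist_force: [0.6, -0.3, 1.1]
gripper_width: 0.004
gripper_force: 0.0
```

Run:
```python
from plan import *
from ov import overlay
plan((.5375,-.097),(-.0185,-.0115),.015,.0515,1)
s=sense();R=np.array(s['ee_rot']);p=np.array(s['tcp_pos']);c=p+R@[.0095,0,.019]
overlay('pics/ov2.png',[(c[0],c[1],c[2],.003,(0,0,255))],(('top',(374,250)),('top',(374,240)),('side',(340,210)),('side',(348,218))))
```

```text
t 2.7 tgt [ 0.5824 -0.0691  0.0656] rot [-0.0013  0.0014 -0.0038] shift cm [-0.13  0.07  0.32] w 0.0
contact now [ 0.5693 -0.0781  0.0549] gap now mm 15.0 lat 0.7 push dir in tool [ 0.928 -0.003  0.373] up in tool [ 0.373 -0.003 -0.928] F [ 0.63 -0.32  1.06]
```

View pics/ov2.png

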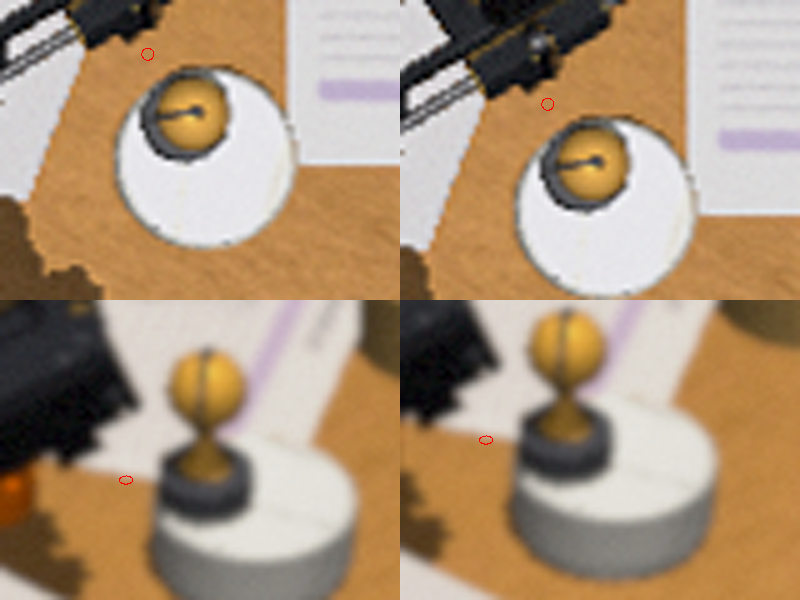

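The circles mark my predicted contact corner, e.g. (147,53) in the top-left crop. The visible finger seems to end about 5 px (11 mm) short of it. I'll look closer, with the predicted tool points drawn.

Run:
```python
from h import *
s=sense();R=np.array(s['ee_rot']);p=np.array(s['tcp_pos']);o=[]
for n,(x,y) in(('top',(360,225)),('side',(325,205))):
    c=capture(n);im=cv2.resize(c['pixels'][y-37:y+37,x-50:x+50],None,fx=8,fy=8,interpolation=cv2.INTER_CUBIC)
    im=cv2.convertScaleAbs(im,alpha=1.6,beta=10)
    for q,col in(([0,0,0],(0,255,0)),([0,0,.019],(0,0,255)),([.0095,.015,.019],(255,0,255)),([.0095,-.015,.019],(255,0,255)),([-.0095,.015,.019],(255,255,0)),([-.0095,-.015,.019],(255,255,0))):
        w=(proj(c,p+R@q)[0]-[x-50,y-37]+.5)*8;cv2.circle(im,tuple(w.astype(int)),4,col,1)
    o.append(im)
cv2.imwrite('pics/tip.png',cv2.resize(np.vstack(o),None,fx=.5,fy=.5) if 0 else np.vstack(o)[::2,::2] if 0 else cv2.resize(np.hstack(o),(800,296)))
```

```text
(no output)
```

View pics/tip.png

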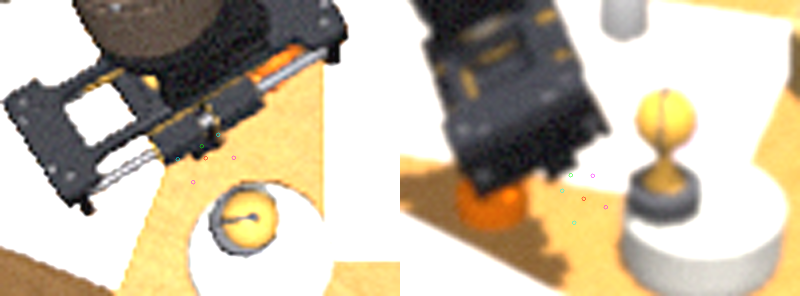

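Run:
```python
from h import *
c=capture('side')
R=np.array([[-.969,-.247,0],[-.247,.969,0],[0,0,-1]]);p=np.array([.1544,-.605,.213])
im0=cv2.imread('pics/side0.png');x0,y0=505,0
a=cv2.resize(im0[0:100,x0:x0+100],None,fx=4,fy=4,interpolation=cv2.INTER_CUBIC);a=cv2.convertScaleAbs(a,alpha=2,beta=20)
def dots(im,c,p,R,x0,y0,f):
    for q,col in(([0,0,0],(0,255,0)),([0,0,.019],(0,0,255)),([0,.0435,.019],(255,0,255)),([0,-.0435,.019],(255,0,255)),([0,0,-.051],(255,255,0))):
        w=(proj(c,p+R@q)[0]-[x0,y0]+.5)*f;cv2.circle(im,tuple(w.astype(int)),3,col,1)
dots(a,c,p,R,x0,y0,4)
s=sense();b=cv2.resize(c['pixels'][160:260,275:375],None,fx=4,fy=4,interpolation=cv2.INTER_CUBIC);b=cv2.convertScaleAbs(b,alpha=1.2,beta=20)
dots(b,c,np.array(s['tcp_pos']),np.array(s['ee_rot']),275,160,4)
cv2.imwrite('pics/tip2.png',np.hstack([a,b]))
```

```text
(no output)
```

View pics/tip2.png

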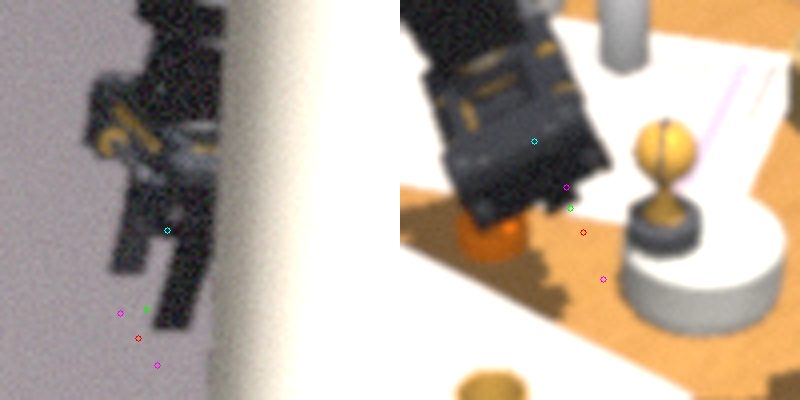

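```bash
cat >> h.py <<'E'
def tri(ct,pt,cs,ps):
    P=[]
    for c in(ct,cs):
        P.append(np.c_[cv2.Rodrigues(c['rvec'])[0],c['tvec']])
    und=lambda c,p:(lambda f:cv2.undistortPoints(np.float64(p).reshape(-1,1,2),np.array([[f,0,c['cx']],[0,f,c['cy']],[0,0,1]]),np.array([c['k1'],0,0,0,0.]))[:,0].T)(240/np.tan(np.radians(c['fovy'])/2))
    X=cv2.triangulatePoints(P[0],P[1],und(ct,pt),und(cs,ps));return (X[:3]/X[3]).T
E
python3 - <<'E'
from h import *
t=capture('top');c=capture('side');s=sense();R=np.array(s['ee_rot']);p=np.array(s['tcp_pos'])
X=tri(t,[(361.2,225.5)],c,[(316,212)])[0]
print('tip world',X.round(4),'in tool',(R.T@(X-p)).round(4))
# silhouettes: dark gripper pixels, projected onto tool's plane x=0.. : extent along tool z
m=(t['pixels'].max(2)<70)
a=cv2.resize(t['pixels'][205:245,330:400],None,fx=10,fy=10,interpolation=cv2.INTER_CUBIC)
b=cv2.resize(c['pixels'][185:225,280:350],None,fx=10,fy=10,interpolation=cv2.INTER_CUBIC)
im=cv2.convertScaleAbs(np.vstack([a[:290],b[110:400]]),alpha=2,beta=20);cv2.imwrite('pics/tip3.png',im)
E
```

```text
tip world [ 0.5837 -0.0717  0.0657] in tool [-0.0002 -0.0028  0.0032]
```

View pics/tip3.png

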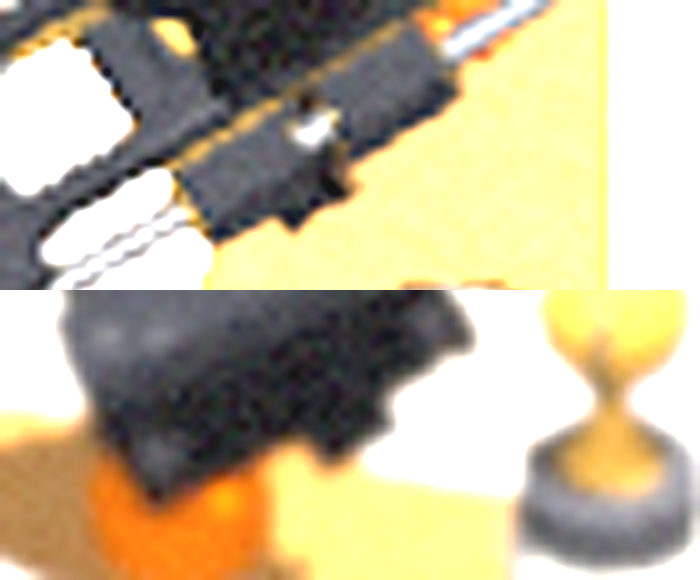

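Run:
```python
from h import *
t=capture('top');c=capture('side');s=sense();R=np.array(s['ee_rot']);p=np.array(s['tcp_pos'])
X=tri(t,[(359,227),(364.5,223)],c,[(312.7,212.7),(318.2,209.2)])
print('tip world',X.round(4),'in tool mm',((X-p)@R*1000).round(1))
print((proj(t,X)-[(359,227),(364.5,223)]).round(1),s['time_s'])
```

```text
tip world [[ 0.584  -0.0647  0.0684]
 [ 0.5859 -0.0809  0.0666]] in tool mm [[ -2.9   2.8  -1.2]
 [  2.8 -12.    3. ]]
[[-0.9 -3.1]
 [ 0.1  0.3]] 3.15
```

Triangulated, the visible finger ends near the TCP rather than 19 mm ahead of it. I'll test with a slow advance to a predicted 3 mm push. It is safe under either geometry, and the camera will show whether the trophy moved.

Emit:
{"api": "arm_command", "payload": {
  "deltas": [
    [0,0,0,0.3,0,0.2,1],
    [0,0,0,0.6,0,0.35,1],
    [0,0,0,0.9,0,0.5,1],
    [0,0,0,1.1,0,0.55,1],
    [0,0,0,1.25,0,0.6,1],
    [0,0,0,1.4,0,0.67,1],
    [0,0,0,1.55,0,0.73,1],
    [0,0,0,1.65,0,0.78,1]
  ]
}}

```text
time_s: 3.82
tcp_pos: [0.567, -0.0785, 0.067]
ee_rot: [[-0.789, -0.526, -0.317], [-0.487, 0.851, -0.198], [0.374, -0.002, -0.927]]
wrist_force: [0.4, 0.1, -0.2]
gripper_width: 0.004
gripper_force: 0.0
```

Run:
```python
from plan import *
plan((.5375,-.097),(-.0185,-.0115),.015,.0515,1)
c=capture('top');top(c,'globe',373,242,.099,9);cv2.imwrite('pics/t4.png',c['pixels'])
s=capture('side');p=blob(s,brass(s),341,198,13);print(cv2.boundingRect(p))
p=blob(s,s['pixels'].max(2)<90,343,217,11);print('foot',cv2.boundingRect(p))
```

```text
t 3.82 tgt [ 0.5824 -0.0691  0.0656] rot [-0.0008  0.0007 -0.0028] shift cm [-1.73 -0.01 -0.55] w 0.0
contact now [ 0.5535 -0.0869  0.0529] gap now mm -3.1 lat -0.1 push dir in tool [ 0.927 -0.002  0.374] up in tool [ 0.374 -0.002 -0.927] F [ 0.42  0.12 -0.17]
globe trophy [ 0.5371 -0.0981] 0.0021 enc [[ 0.537  -0.0964]] npx 42
(335, 190, 14, 15)
foot (332, 210, 18, 14)
```

Run:
```python
from h import *
s=sense();R=np.array(s['ee_rot']);p=np.array(s['tcp_pos'])
for n,(x0,x1,y0,y1) in(('top',(352,386,220,250)),('side',(304,352,190,224))):
    c=capture(n);g=c['pixels'].max(2)
    print(n,'cols',x0,'rows',y0,'tcp',proj(c,p).round(1),'tip',proj(c,p+R@[0,0,.019]).round(1),'near',proj(c,p+R@[.0095,0,.019]).round(1))
    for y in range(y0,y1):print(y,''.join('#@%o=-. '[min(7,int(v)//30)] for v in g[y,x0:x1]))
```

```text
top cols 352 rows 220 tcp [[363.6 230.9]] tip [[364.6 233.8]] near [[366.5 236.7]]
220 @@@########@%%@@@@@@@@@@@@@%-.....
221 @@@#####@@%@@@@@@@@@@@@@@@#o-.....
222 @@@@@###@%%@#%o@@@@@@@@@@##o-.....
223 @@@%@#@%o%@@#@oo@@@@@@@##%=.......
224 @@@@@%o%%@@%%ooo@@@@@##%=.........
225 @@#@%o%@@@@%=-ooo@#@##@=..........
226 @@%o%@@@@@@%oo%@%@##@=............
227 @%%%@@@@@@@@@@@@%#@o-.............
228 %%@@@@@@@@@@@##@@%=...............
229 @@@@@@@@@@@@@##@%=................
230 @@@@@@@@@@##@###=.................
231 o@@@@@@@@#######o-................
232 ==@@@@###@###%=...................
233 -o@@@#######@=....oooo=====o=.....
234 o%%#@##@=-%%-...oooooooo=---=o=...
235 =-=##@=...--..-o%@@%%%oo=.  .--=-.
236 ..-%@=.......=o%%o========.    .-=
237 ............=o%o=-------=oo.    .-
238 ...........=%%o=--......-=o-      
239 ..........-=%%o--..    ..-=-      
240 ........---%oo=-.       ..--      
241 ........--o%oo-..   =o-  .--.     
242 .......--.%%%%o==ooo%%o. .--.     
243 ......-=  %%%@%%o=.  --  .--.     
244 ......--  %%%%=-..       .--      
245 .....-=.  @%oo=-..      ..-.      
246
[... 1336 characters left out ...]
ooooo%%o=-.  
211 @@@#######@@oooo%@@%o=-..  .=o%%%%ooo=oo%%%%=-. 
212 @@@######@%o=--=o%o=-..    -=%@@%ooo==ooo%%%o=- 
213 #@#####@@%o=-..--==-.      -o@@@%oo=====oo%%%o-.
214 ###@@@@@%=--....---..     .-o%@%%oo=======o%%o-.
215 ##@@%%%%o=--...............-o%%%%%ooo====oo%%o=.
216 @@@oooooo=-...............-=%%%%%%%ooooooo%%%o=.
217 %%%==-=oo=-..............--o%@%%%%%%%%%%%%%%%o=.
218 ooo=--=oo=-..............--o@@@%%%%%%%%%%%%@@o=.
219 ooo=---=o=--.............--o%@@@@%%%%%%%%@@@@o-.
220 oooo=--=oo=----..........-=o%@@@@@@@@@@@@@@@%o- 
221 oooo=-=oooo===--.........-=o%%%@@@@@@@@@@@@%o=. 
222 oooooooo%%%ooo=-.........-=oooo%%@@@@@@@@%%o=-. 
223 ooo%ooo%%%%%%o=-.........-====-=o%%%%%%%%o==-.
```

In the side view the visible stub ends at about (324,211), at the projected TCP (326,211). The trophy did not move, so the visible finger ends near the TCP and the body is also lower. A steeper lean of 35° is needed. I'll test again with a bigger, still safe, advance.

Run:
```python
from plan import *
for g in(.006,-.010):plan((.5375,-.097),(-.0185,-.0115),g,.053,1,th=.611)
```

```text
t 4.02 tgt [ 0.5771 -0.0724  0.0631] rot [-0.0006  0.2278 -0.0028] shift cm [-1.22 -0.01 -0.08] w 0.01
contact now [ 0.5537 -0.0868  0.0529] gap now mm -2.8 lat -0.1 push dir in tool [ 0.927 -0.002  0.374] up in tool [ 0.374 -0.002 -0.927] F [-0.1   1.09  0.21]
t 4.02 tgt [ 0.5636 -0.0808  0.0631] rot [-0.0006  0.2278 -0.0028] shift cm [ 0.27 -0.01  0.52] w 0.01
contact now [ 0.5537 -0.0868  0.0529] gap now mm -2.8 lat -0.1 push dir in tool [ 0.927 -0.002  0.374] up in tool [ 0.374 -0.002 -0.927] F [-0.1   1.09  0.21]
```

Emit:
{"api": "arm_command", "payload": {
  "deltas": [
    [0,0,0,-1.2,0,-0.3,1],
    [0,0.12,0,-1.2,0,-0.2,1],
    [0,0.228,0,-1.2,0,-0.1,1],
    [0,0.228,0,-0.9,0,0.05,1],
    [0,0.228,0,-0.6,0,0.17,1],
    [0,0.228,0,-0.3,0,0.3,1],
    [0,0.228,0,0.0,0,0.42,1],
    [0,0.228,0,0.25,0,0.52,1]
  ]
}}

```text
time_s: 4.68
tcp_pos: [0.5632, -0.0812, 0.0645]
ee_rot: [[-0.699, -0.525, -0.486], [-0.43, 0.851, -0.302], [0.572, -0.002, -0.82]]
wrist_force: [-0.0, 0.3, 0.1]
gripper_width: 0.005
gripper_force: 0.0
```

Run:
```python
from plan import *
plan((.5375,-.097),(-.0185,-.0115),-.01,.053,1,th=.611)
c=capture('top');top(c,'globe',373,242,.099,9);
s=sense();R=np.array(s['ee_rot']);p=np.array(s['tcp_pos'])
for n,(x0,x1,y0,y1) in(('top',(352,386,220,250)),('side',(304,352,190,224))):
    c=capture(n);g=c['pixels'].max(2)
    print(n,'cols',x0,'rows',y0,'tcp',proj(c,p).round(1),'tip',proj(c,p+R@[0,0,.019]).round(1),'near',proj(c,p+R@[.0095,0,.019]).round(1))
    for y in range(y0,y1):print(y,''.join('#@%o=-. '[min(7,int(v)//30)] for v in g[y,x0:x1]))
```

```text
t 4.68 tgt [ 0.5636 -0.0808  0.0631] rot [-0.0003  0.0022 -0.0038] shift cm [-0.12  0.01  0.08] w 0.0
contact now [ 0.5473 -0.091   0.0543] gap now mm -10.5 lat 0.1 push dir in tool [ 0.82  -0.003  0.572] up in tool [ 0.572 -0.002 -0.82 ] F [-0.03  0.35  0.08]
globe trophy [ 0.5371 -0.0981] 0.0022 enc [[ 0.537  -0.0964]] npx 42
top cols 352 rows 220 tcp [[364.7 232.7]] tip [[366.5 236.8]] near [[368.3 239.3]]
220 %@@@@@@@%o%@%%@@@%=...............
221 @@@@@@@@@@@##@@@o-................
222 @@@@@%@@@#####@@=.................
223 @@@@@@@@@#####@%=.................
224 @@@@@@@#@@#####%=.................
225 @@@@@@@@@@#@###%=.................
226 @@@@@@@@#@@#@##%=.................
227 @@@@#@@#####@##%o-................
228 @#@@%o%##@@@@##@%=................
229 @@@=-.-########@%=................
230 #@=...-%#####@##@o=...............
231 =......-@##@@@##@=.............--.
232 -.......-#####@#@=................
233 ........-%##@@%=.-oooo====oo=.....
234 .........-%#@=.-oo%ooooo=--==o=...
235 ..........-@=.-o%@@%%%oo=.  .--=-.
236 ............-=o%%o========.   ..==
237 ............=o%%==--
[... 1666 characters left out ...]
ooooo%%o=-.  
211 #####################@%o-...=o%%%%ooo=oo%%%%o-. 
212 #############@%%@@##@o=-. .-o%@@%ooo==ooo%%%o=- 
213 ############@%o=o%@@o=..   -o@@@%oo=====ooo%%o-.
214 ##########@@o=--=o%o=..   .-o%@%%oo======oo%%o-.
215 #########@%o=----===-......-o%%%%%ooo====oo%%o=.
216 ########@%o=--...---......-=%%%%%%%%oooooo%%%o=.
217 ######@@o=---............--o%@%%%%%%%%%%%%%%%%=.
218 #####@%o=--..............--o%@@%%%%%%%%%%%%%@%=.
219 ####@%o=--...............-=o@@@@@%%%%%%%%@@@@o-.
220 ###@%=---................-=o%@@@@@@@@@@@@@@@%o- 
221 ##@%o=---................-=o%%@@@@@@@@@@@@@%%=. 
222 #@@%o==--................-==ooo%%@@@@@@@@%%o=-. 
223 @@%%ooo=--...............-======o%%%%%%%ooo=-.
```

Run:
```python
from h import *
t=capture('top');c=capture('side');s=sense();R=np.array(s['ee_rot']);p=np.array(s['tcp_pos'])
pt=[(368.3,231.3),(364,235.3),(366.2,233.3)];ps=[(328,209.8),(322.5,213.5),(325.3,211.6)]
X=tri(t,pt,c,ps)
print('tip world',X.round(4),'in tool mm',((X-p)@R*1000).round(1))
print((proj(t,X)-pt).round(1),(proj(c,X)-ps).round(1))
for z in(-.005,0,.005):
  for x in(.0095,.005): print(x,z,proj(t,p+R@[x,0,z]).round(1),proj(c,p+R@[x,0,z]).round(1))
```

```text
tip world [[ 0.566  -0.0906  0.0624]
 [ 0.5649 -0.0774  0.0614]
 [ 0.5655 -0.0842  0.0618]] in tool mm [[ 1.8 -9.6  2.9]
 [-3.7  2.2  0.3]
 [-0.9 -3.8  1.7]]
[[ 0.   0.1]
 [-1.  -3.4]
 [-0.5 -1.6]] [[-0.2 -0. ]
 [ 4.   0.2]
 [ 1.9  0.1]]
0.0095 -0.005 [[365.8 233.7]] [[329.7 208.1]]
0.005 -0.005 [[364.9 232.5]] [[328.  209.3]]
0.0095 0 [[366.3 234.8]] [[330.9 209.5]]
0.005 0 [[365.4 233.6]] [[329.3 210.7]]
0.0095 0.005 [[366.7 235.9]] [[332.2 210.8]]
0.005 0.005 [[365.9 234.7]] [[330.6 212. ]]
```

The trophy again did not move at a predicted 10 mm of overlap, so the effective tip is at about the TCP. Backing off 6 mm and lowering 12–13 mm.

Emit:
{"api": "arm_command", "payload": {
  "deltas": [
    [0,0,0,-0.5,0,-0.34,1],
    [0,0,0,-0.75,0,0.0,1],
    [0,0,0,-0.95,0,0.3,1],
    [0,0,0,-1.1,0,0.5,1],
    [0,0,0,-1.2,0,0.65,1],
    [0,0,0,-1.2,0,0.65,1]
  ]
}}

```text
time_s: 5.43
tcp_pos: [0.5683, -0.0775, 0.0501]
ee_rot: [[-0.696, -0.526, -0.489], [-0.43, 0.851, -0.303], [0.575, -0.001, -0.818]]
wrist_force: [0.3, 0.4, 0.2]
gripper_width: 0.006
gripper_force: 0.0
```

```bash
sed -i 's/\.0095,0,\.019/.006,0,.002/g' plan.py
python3 - <<'E'
from plan import *
plan((.5375,-.097),(-.0185,-.0115),-.01,.053,1,th=.611)
s=sense();R=np.array(s['ee_rot']);p=np.array(s['tcp_pos'])
c=capture('side');g=c['pixels'].max(2);x0=304
for y in range(205,230):print(y,''.join('#@%o=-. '[min(7,int(v)//30)] for v in g[y,x0:352]))
c=capture('top');g=c['pixels'].max(2);x0=352
for y in range(222,248):print(y,''.join('#@%o=-. '[min(7,int(v)//30)] for v in g[y,x0:386]))
E
```

```text
t 5.43 tgt [ 0.5528 -0.0875  0.0512] rot [ 0.0004 -0.0017 -0.0026] shift cm [ 1.57 -0.03  0.96] w 0.01
contact now [ 0.5631 -0.0807  0.0519] gap now mm 8.4 lat -0.3 push dir in tool [ 0.818 -0.002  0.575] up in tool [ 0.575 -0.001 -0.818] F [0.33 0.35 0.19]
205 @@@%@@@#@#######@%o-.           .-=%%%o=--...   
206 @@@@@@@@#########@%o-.           .-o%%o=-...    
207 @@@@@@@##########@@%o-.         ..-oooo=-..     
208 @@@@@#@########@@@@@%o-.      ..-==oooo==-..    
209 @@@############@@@@#@%=-.   ..-==ooooooooo=-.   
210 @@@#@##########@@@###@o-.  ..-=o%%oooooo%%o=-.  
211 @###################@%=-   .=o%@%%oooooo%%%%o-. 
212 @###################%o-.  .-=%@@%ooo==ooo%%%o=- 
213 ####################%o-.   -o%@%%oo====ooo%%%o-.
214 ####################@o-.. .-o%@%%oo=======o%%o=.
215 #####################%o-...-o%%%%%ooo====o%%%o=.
216 ####################@%o--.-=%%%%%%%ooooooo%%%o=.
217 ###################@%o=----o%@%%%%%%%%%%%%%%%%=.
218 ###########@@@@##@@o=---.-=o@@@@%%%%%%%%%%%@@o=.
219 #########@@%oo%@@%o=--...-=o@@@@@%@%%%%%%@@@@o-.
220 ########@%o===o%%o=--....-=o%@@@@@@@@@@@@@@
[... 790 characters left out ...]
....
230 ......-@####@#@=..................
231 ......-%###@%o-................--.
232 .......-%##=......................
233 ........-#o......-oooo====oo=.....
234 .........=.....-oo%ooooo=--==o=...
235 ..............-o%@@%%%oo=.  .--=-.
236 .............=o%%o========.   .-==
237 ............=o%%=-------=oo.    .-
238 ...........=%%%=--......-=o-      
239 ..........-=%%o=-..    ..-=-      
240 ........---%%o=-..      ..--      
241 ........--o%oo-..   =o-  .-=.     
242 .......--.%%%%o==ooo%%o. .-=.     
243 ......-=  %%%@%%o=.  --  .--.     
244 ......--  %%%%=-..      ..--      
245 .....-=. .@%oo=-..      ..-.      
246 .....--   .@ooo-...   ...-=-      
247 ....-=.    %%ooo--......-=o-
```

Side view: the tip's lower corner at about (326,216) is level with the middle of the foot, whose left edge is at col 331. The height is right, so I'm advancing slowly.

Emit:
{"api": "arm_command", "payload": {
  "deltas": [
    [0,0,0,0.16,0,0.12,1],
    [0,0,0,0.33,0,0.23,1],
    [0,0,0,0.49,0,0.35,1],
    [0,0,0,0.65,0,0.46,1],
    [0,0,0,0.82,0,0.58,1],
    [0,0,0,0.98,0,0.69,1],
    [0,0,0,1.14,0,0.8,1],
    [0,0,0,1.3,0,0.92,1]
  ]
}}

```text
time_s: 6.2
tcp_pos: [0.555, -0.0859, 0.0508]
ee_rot: [[-0.697, -0.526, -0.487], [-0.43, 0.85, -0.303], [0.574, -0.002, -0.819]]
wrist_force: [0.1, -0.7, 0.4]
gripper_width: 0.011
gripper_force: 0.0
```

```bash
cat > m.py <<'E'
from plan import *
def brass2(c,x,y,w):
    "largest yellow brass blob in window on/near the plinth; wood excluded by saturation"
    h=cv2.cvtColor(c['pixels'],cv2.COLOR_BGR2HSV)
    return None
def meas(name,x,y,w=9,z=.099):
    c=capture('top');return top(c,name,x,y,z,w)
E
python3 - <<'E'
from plan import *
plan((.5375,-.097),(-.0185,-.0115),-.01,.053,1,th=.611)
c=capture('top');top(c,'globe',373,245,.099,9)
g=c['pixels'].max(2)
for y in range(226,262):print(y,''.join('#@%o=-. '[min(7,int(v)//30)] for v in g[y,352:394]))
E
```

```text
t 6.2 tgt [ 0.5528 -0.0875  0.0512] rot [-0.0002 -0.0002 -0.0029] shift cm [ 0.24 -0.01  0.12] w 0.01
contact now [ 0.5499 -0.0891  0.0526] gap now mm -7.3 lat -0.1 push dir in tool [ 0.819 -0.002  0.574] up in tool [ 0.574 -0.002 -0.819] F [ 0.13 -0.68  0.42]
globe trophy [ 0.5372 -0.0979] 0.0021 enc [[ 0.537  -0.0964]] npx 42
226 @@@@@@@@@@%@###@@=......................  
227 @@@@@@@@@@@#####@=......................  
228 @@@@@@@#@@@#@###%=......................  
229 @@@@@@@@@@@##@##%=......................  
230 %@@@@@@@#@#@####@o-.....................  
231 @@@@@@#@####@###@%=.............-.......  
232 %@#@@@=-####@@###%=.....................  
233 %#@@o-.-%###@@@##@oooo====oo=...........  
234 -%@=....-%####@##@%ooooo=--==o=.........  
235 ..-......-########@%%%oo=.  .--=-.......  
236 .........-%####@%o========.   ..===.....  
237 ..........-%###%=-------=oo.    .-=-....  
238 ...........=##%=--.....--=o-      .=-...  
239 ..........-=@@o=-..    ..-=-       --...  
240 ........---%%o=-.       ..--        --..  
241 .......---o%oo--.  .=o- ..-=.        --.  
242 .......--.%%%%
[... 221 characters left out ...]
....-=-    %%ooo--......-=%-           .. 
248 ....-=.    =@%ooo---.---=o-             ..
249 ....-=      o@%oooo====o%-              ..
250 ....--      .@%%oo%ooo%o.               ..
251 ....--        -@@%%%%o=.                ..
252 ....-=           --=-                   ..
253 ....-=                                  ..
254 ....-=                                  .-
255 ....--.                                 ..
256 .....=-                                 .-
257 ....-=-                                ...
258 .....-=                                ...
259 .....-=-                              .-..
260 ......-=.                             ....
261 .......=-                            ..-..
```

Finger is now at the foot edge, around (366,236) in the top view, and about touching. Continuing slowly.

Emit:
{"api": "arm_command", "payload": {
  "deltas": [
    [0,0,0,0.12,0,0.08,1],
    [0,0,0,0.24,0,0.17,1],
    [0,0,0,0.36,0,0.25,1],
    [0,0,0,0.48,0,0.34,1],
    [0,0,0,0.6,0,0.42,1],
    [0,0,0,0.72,0,0.5,1],
    [0,0,0,0.72,0,0.5,1]
  ]
}}

```text
time_s: 6.83
tcp_pos: [0.5476, -0.0905, 0.0509]
ee_rot: [[-0.697, -0.526, -0.487], [-0.43, 0.851, -0.303], [0.574, -0.002, -0.819]]
wrist_force: [0.7, 0.4, 0.3]
gripper_width: 0.003
gripper_force: 0.3
```

```bash
cat > m.py <<'E'
from plan import *
def asc(c,x0,x1,y0,y1):
    g=c['pixels'].max(2)
    for y in range(y0,y1):print(y,''.join('#@%o=-. '[min(7,int(v)//30)] for v in g[y,x0:x1]))
def globe(show=True,sx=(304,362)):
    plan((.5375,-.097),(-.0185,-.0115),-.01,.053,1,th=.611)
    c=capture('top');s=capture('side')
    m=brass(c);p=blob(c,m,375,247,10)
    cc,r=cv2.minEnclosingCircle(p.astype(np.float32));q=cast(c,[cc],.099)[0]
    print('globe px',np.round(cc,1),round(r,1),'world',q.round(4),'to go mm',((np.array([.519,-.1085])-q)*1000).round(1))
    p=blob(s,brass(s),344,198,15);print('side ball',cv2.boundingRect(p))
    if show: asc(s,*sx,186,228)
E
python3 -c "
from m import *;globe()"
```

```text
t 6.83 tgt [ 0.5528 -0.0875  0.0512] rot [-0.0001 -0.0002 -0.003 ] shift cm [-0.48 -0.02 -0.37] w 0.0
contact now [ 0.5424 -0.0937  0.0527] gap now mm -16.1 lat -0.2 push dir in tool [ 0.819 -0.002  0.574] up in tool [ 0.574 -0.002 -0.819] F [0.69 0.37 0.3 ]
globe px [373.5 244.2] 6.9 world [ 0.5324 -0.0999] to go mm [-13.4  -8.6]
side ball (336, 190, 15, 14)
186 @%o%@@@@@@@@@@@@@@@@@@@%o-.                       ....    
187 %%%%@@@@@@@@@@@@@@@@@@@@o-.                      .....    
188 %%%@@#@#@@@@@@@@@@@@%%%%%=-            ..        ....    .
189 %@@@@@@@@@@@@@@@@@@@%ooooo-.         ..--.       ....    .
190 @@@#@@@@@@@@@@@@@@@%oooooo=-.        .-==.      ....      
191 @##@@@@@@@##@@@@@@@%%%ooooo-.    ...  .--.     ....       
192 @@@@@@@@@###@@@@@@@@%%%%%oo-.    ...  .-.    ......       
193 #@@@@@@@@@##@@@@@@@@@@@%%o=-.   ....  ..     .....        
194 @@@@@@@@@@#@#@@@@@@@@@@@%=-.   .--.. ...     .....        
195 @@@@@@@@@@#@@@@@@@@@@@@@%=.    .--....-.     .....        
196 @#@@@@@@@@@@@@@@@@@@@@@@%o-.  ..---...-.    .....         
197 @@@@@@@@@@@@@@@@@@@@%@@@@o=.  ..---..---.
[... 1183 characters left out ...]
####@@@%%%%oooooo%%%%o-        
217 @@@@@################@@%%@@@@@@@@%%%%%%%%%%%%%@%o-        
218 @@##################@%o==o%@%%@@@@%%%%%%%%%%%@@%o-        
219 ###################@o=---=o%%%%@@@@@@@%%%%%@@@@%=.        
220 #################@%o=--.--=ooo%%@@@@@@@@@@@@@@%o-.        
221 ################@%o=-....-=ooooo%%@@@@@@@@@@@%o=.         
222 ###############@o=--.....-=o==--=oo%%%@@@@%%%o=-          
223 ####@@@########%=-.......-===-...-==oo%%%oo==--.          
224 @@##@@@@#####@@%=-.......-===..   .--=====--..            
225 %@@#@@@#####@%%%=-.......-=o=-.     .......               
226 %%@@######@@@%%%o=-.....--=oo=-..                         
227 %%%@@####@@%%%%%o=--....-=o%%o=-..
```

The globe slid 6 mm and stays upright; 16 mm to go, in the same direction.

Emit:
{"api": "arm_command", "payload": {
  "deltas": [
    [0,0,0,0.12,0,0.08,1],
    [0,0,0,0.24,0,0.17,1],
    [0,0,0,0.36,0,0.25,1],
    [0,0,0,0.48,0,0.34,1],
    [0,0,0,0.6,0,0.42,1],
    [0,0,0,0.72,0,0.5,1],
    [0,0,0,0.84,0,0.59,1],
    [0,0,0,0.94,0,0.66,1]
  ]
}}

```text
time_s: 7.6
tcp_pos: [0.5378, -0.0966, 0.0508]
ee_rot: [[-0.697, -0.526, -0.487], [-0.43, 0.851, -0.303], [0.574, -0.002, -0.819]]
wrist_force: [1.2, 0.7, 1.2]
gripper_width: 0.007
gripper_force: 0.7
```

```bash
python3 -c "
from m import *;globe(0)"
```

```text
t 7.6 tgt [ 0.5528 -0.0875  0.0512] rot [-0.0001 -0.0002 -0.003 ] shift cm [-1.42 -0.01 -1.04] w 0.01
contact now [ 0.5327 -0.0998  0.0526] gap now mm -27.6 lat -0.2 push dir in tool [ 0.819 -0.002  0.574] up in tool [ 0.574 -0.002 -0.819] F [1.16 0.65 1.19]
globe px [375.9 248.4] 7.0 world [ 0.5225 -0.1056] to go mm [-3.5 -2.9]
side ball (342, 189, 15, 15)
```

Emit:
{"api": "arm_command", "payload": {
  "deltas": [
    [0,0,0,0.12,0,0.08,1],
    [0,0,0,0.24,0,0.17,1],
    [0,0,0,0.34,0,0.24,1],
    [0,0,0,0.34,0,0.24,1],
    [0,0,0,0.1,0,0.07,1],
    [0,0,0,-0.6,0,-0.4,1],
    [0,0,0,-2.2,0,-1.5,1],
    [0,0,0,-3.5,0,-2.4,1]
  ]
}}

```text
time_s: 8.37
tcp_pos: [0.5748, -0.0737, 0.0503]
ee_rot: [[-0.697, -0.526, -0.488], [-0.43, 0.851, -0.303], [0.574, -0.002, -0.819]]
wrist_force: [0.5, -0.5, 0.2]
gripper_width: 0.009
gripper_force: 0.0
```

```bash
python3 -c "
from m import *;globe(0)
c=capture('top');x,y=375,250
print('plinth',plinth(c,374.6,250.8));asc(c,352,400,228,274)"
```

```text
t 8.37 tgt [ 0.5528 -0.0875  0.0512] rot [ 0.     -0.0007 -0.0029] shift cm [ 2.18 -0.01  1.42] w 0.01
contact now [ 0.5697 -0.0769  0.0521] gap now mm 15.9 lat -0.1 push dir in tool [ 0.819 -0.002  0.574] up in tool [ 0.574 -0.002 -0.819] F [ 0.53 -0.48  0.22]
globe px [376.7 249.8] 7.0 world [ 0.519  -0.1077] to go mm [-0.  -0.8]
side ball (344, 189, 14, 14)
plinth (array([ 0.51717225, -0.11001552]), np.float64(0.0018013007647848147), (np.float64(375.2061632071866), np.float64(251.46797443302071)), 82)
228 ....-o##@@@=............................        
229 .....-%##o..............................        
230 ......-%o...............................        
231 .......-........................-.......       .
232 ..........-...........................-.        
233 .................-ooo=====oo=...........        
234 ...............-===--------==o=.........        
235 ..............-=--.         .--=-.......        
236 .............-..              ..===.....      ..
237 ...........-=-                  .-=-....      ..
238 ...........-.                     .=-...      ..
239 ...
[... 1147 characters left out ...]
 .-......--
261 .......=-                            ..........-
262 .......-=.                          .-..........
263 ........-=.                         ............
264 .........-=.                       .............
265 ..........-=--                   .-.............
266 ...........-=-                  ................
267 ............-=-..             ..-...............
268 ..............-==-..      .-.....-..............
269 .................---.--........................-
270 ..................--...............-............
271 .................--................-............
272 ..................-............--....-.--.......
273 ................................................
```

Run:
```python
from h import *
c=capture('top');s=capture('side')
print('plinth',cast(c,[(374.6,251.2)],.04))
g=c['pixels'].max(2)
p=blob(c,(g<170)|brass(c),375,250,13);P=cast(c,cv2.convexHull(p)[:,0],.054);print('foot',circ(P,.022),cv2.boundingRect(p),cast(c,[cv2.minEnclosingCircle(p.astype(np.float32))[0]],.054))
# side: foot and plinth columns
g=s['pixels'].max(2)
for y in range(200,245):print(y,''.join('#@%o=-. '[min(7,int(v)//30)] for v in g[y,322:380]))
```

```text
plinth [[ 0.51784138 -0.10847943]]
foot (array([ 0.51999264, -0.10796248]), np.float64(0.0010678664433544302)) (366, 241, 19, 19) [[ 0.52033501 -0.10932971]]
200                     .-=o==ooo======-.      ...............
201                     ..==ooooo======..     .......-........
202                      .-==o%%%oooo=-.      ......-.........
203                       .--=o%%o==--.      .................
204                       ..-=o%%o=-..       ....-............
205                       ...-=%o=-.         ...-.............
206 .                    ..--=ooo=-...      ..................
207 .                   ..-==ooooo===-..    ..................
208 -.                 ..=o%%%oooooooo=-..  ..................
209 =-.                .=o%%%%ooooo%%%o=-.. ..................
210 %=.               .-o%@%%ooo=ooo%%%o=-.............-----..
211 %=.               .=%@@%ooo===ooo%%%o=.. .........------..
212 o-.               -o%@@%ooo===ooo%%%o=.     .....-------..
213 o-.              .-o%@@%ooo===ooo%%%o=.      .....---.--..
214 o-..             .=o%%%%%%oo==ooo%%%%=-       ...-......
[... 1192 characters left out ...]
.......
234 -......-=oo%ooooooooo=====================o=ooo=-.........
235 --.....--oooooooooooo======================ooo=--.....-...
236 --......-=oooooooooo=======================ooo=-..........
237 -........--oooooooo=======================oo==--..........
238 ..........-=oooooooo=====================oo==--...........
239 ..........--=oooooooo===================ooo=--............
240 ...........---=ooooooo================oooo==-.............
241 .............--==ooooooooo========oooooo==---.............
242 ...............--====ooooo===oo=oooo====---...............
243 .................---=================---..................
244 ....................-----------------.....................
```

The globe is within about 2 mm of its plinth's centre. Before the cup, I'll check the look-alikes' positions against the leaned gripper body.

Run:
```python
from h import *
c=capture('top');t0=cv2.imread('pics/top0.png')
for im in(t0,c['pixels']):
    b,g,r=[im[...,i].astype(int) for i in range(3)]
    for n,m,x,y in(('orange',(r-b>120)&(r>150)&(g<150),376,201),('blue',(b-r>80),296,281)):
        try:
            p=blob(c,m,x,y,16);cc,rr=cv2.minEnclosingCircle(p.astype(np.float32));print(n,np.round(cc,1),round(rr,1),cast(c,[cc],.06).round(3))
        except ValueError: print(n,'hidden')
from plan import *
# body corners for cup pose
u=np.array([.0215,.0023,0]);u/=np.hypot(*u[:2]);
for th in(.611,.5):
    x=-u;zt=np.array([0,0,-1.]);R=np.c_[x,np.cross(zt,x),zt]@Ro.from_rotvec([0,-th,0]).as_matrix()
    p=np.r_[.549,.1372,.053]-u*.022-R@[-.006,0,.002]
    for dx in(-.0375,.0375):
        for dy in(-.095,.095):print(th,(p+R@[dx,dy,-.051]).round(3))
```

```text
orange [375.4 201.8] 9.0 [[ 0.641 -0.109]]
blue [295.  280.6] 8.1 [[0.443 0.091]]
orange [375.  200.5] 6.9 [[ 0.644 -0.108]]
blue [294.  280.1] 2.1 [[0.444 0.093]]
0.611 [0.533 0.04  0.114]
0.611 [0.512 0.229 0.114]
0.611 [0.472 0.033 0.071]
0.611 [0.451 0.222 0.071]
0.5 [0.539 0.041 0.115]
0.5 [0.519 0.23  0.115]
0.5 [0.474 0.034 0.079]
0.5 [0.454 0.223 0.079]
```

Orange is unmoved. The body's back edge will clear the blue cup by only about 8 mm if I stay close to the cup trophy. Lifting away first.

Emit:
{"api": "arm_command", "payload": {
  "deltas": [
    [0,0,0,1.8,0,-2.6,1],
    [0,0,0,4,0,-6,1],
    [0,0,0,6.5,0,-9.3,1],
    [0,0,0,8.6,0,-12.3,1],
    [0,0,0,8.6,0,-12.3,1],
    [0,0,0,8.6,0,-12.3,1]
  ]
}}

```text
time_s: 9.17
tcp_pos: [0.5745, -0.074, 0.2031]
ee_rot: [[-0.701, -0.526, -0.483], [-0.43, 0.851, -0.302], [0.569, -0.004, -0.822]]
wrist_force: [-1.3, -0.4, 0.2]
gripper_width: 0.005
gripper_force: 0.0
```

Run:
```python
from plan import *
plan((.549,.1372),(.0215,.0023),-.003,.2,-1,th=.611)
```

```text
t 9.17 tgt [0.5241 0.1345 0.1982] rot [-0.0024 -1.1943  0.4751] shift cm [-5.72 20.39 -3.46] w 0.0
contact now [ 0.5777 -0.072   0.198 ] gap now mm -28.3 lat -211.1 push dir in tool [-0.742 -0.432 -0.512] up in tool [ 0.569 -0.004 -0.822] F [-1.35 -0.38  0.19]
```

Emit:
{"api": "arm_command", "payload": {
  "deltas": [
    [0,-1.194,0.475,-5.7,20.4,-3.5,1],
    [0,-1.194,0.475,-5.7,20.4,-3.5,1],
    [0,-1.194,0.475,-5.7,20.4,-3.5,1],
    [0,-1.194,0.475,-5.7,20.4,-3.5,1],
    [0,-1.194,0.475,-5.7,20.4,-3.5,1],
    [0,-1.194,0.475,-5.7,20.4,-3.5,1],
    [0,-1.194,0.475,-5.7,20.4,-3.5,1],
    [0,-1.194,0.475,-5.7,20.4,-3.5,1]
  ]
}}

```text
time_s: 9.83
tcp_pos: [0.5226, 0.1361, 0.1958]
ee_rot: [[-0.92, -0.199, 0.338], [-0.204, 0.979, 0.023], [-0.335, -0.047, -0.941]]
wrist_force: [1.3, -1.3, 0.4]
gripper_width: 0.005
gripper_force: 0.0
```

Run:
```python
from plan import *
plan((.549,.1372),(.0215,.0023),-.003,.2,-1,th=.611)
```

```text
t 9.83 tgt [0.5241 0.1345 0.1982] rot [ 0.0012 -0.2662  0.1058] shift cm [-0.19 -0.19 -0.17] w 0.0
contact now [0.5288 0.1374 0.196 ] gap now mm -1.9 lat 2.3 push dir in tool [-0.936 -0.094  0.338] up in tool [-0.335 -0.047 -0.941] F [ 1.26 -1.33  0.36]
```

Emit:
{"api": "arm_command", "payload": {
  "deltas": [
    [0,-0.266,0.106,-0.2,-0.2,-0.2,1],
    [0,-0.266,0.106,-0.2,-0.2,-0.2,1],
    [0,-0.266,0.106,-0.2,-0.2,-0.2,1],
    [0,-0.266,0.106,-0.2,-0.2,-0.2,1]
  ]
}}

```text
time_s: 10.17
tcp_pos: [0.5413, 0.1174, 0.2128]
ee_rot: [[-0.834, -0.113, 0.54], [-0.111, 0.993, 0.036], [-0.541, -0.03, -0.841]]
wrist_force: [2.1, -1.5, 0.7]
gripper_width: 0.003
gripper_force: 0.0
```

Run:
```python
from plan import *
plan((.549,.1372),(.0215,.0023),-.003,.075,-1,th=.611)
```

```text
t 10.17 tgt [0.5241 0.1345 0.0732] rot [-0.0211 -0.0392  0.0225] shift cm [ 8.79  2.31 10.87] w 0.0
contact now [0.5473 0.1182 0.2144] gap now mm -18.3 lat -18.7 push dir in tool [-0.841 -0.007  0.541] up in tool [-0.541 -0.03  -0.841] F [ 2.12 -1.51  0.69]
```

Emit:
{"api": "arm_command", "payload": {
  "deltas": [
    [0,0,0,0,0,0,1],
    [0,0,0,0,0,0,1],
    [0,0,0,0,0,0,1]
  ]
}}

```text
time_s: 10.42
tcp_pos: [0.5434, 0.1167, 0.2143]
ee_rot: [[-0.834, -0.11, 0.541], [-0.109, 0.993, 0.035], [-0.541, -0.03, -0.84]]
wrist_force: [-0.3, 0.4, -0.3]
gripper_width: 0.008
gripper_force: 0.0
```

Run:
```python
from plan import *
plan((.549,.1372),(.0215,.0023),-.003,.2,-1,th=.611)
```

```text
t 10.42 tgt [0.5241 0.1345 0.1982] rot [-0.0228 -0.0387  0.0199] shift cm [2.28 2.04 0.37] w 0.01
contact now [0.5495 0.1174 0.2158] gap now mm -20.4 lat -19.8 push dir in tool [-0.841 -0.004  0.542] up in tool [-0.541 -0.03  -0.84 ] F [-0.35  0.4  -0.31]
```

Emit:
{"api": "arm_command", "payload": {
  "deltas": [
    [-0.023,-0.039,0.02,2.3,2.0,0.4,1],
    [-0.023,-0.039,0.02,2.3,2.0,0.4,1],
    [-0.023,-0.039,0.02,2.3,2.0,0.4,1],
    [-0.023,-0.039,0.02,2.3,2.0,0.4,1]
  ]
}}

```text
time_s: 10.75
tcp_pos: [0.5276, 0.1275, 0.2103]
ee_rot: [[-0.824, -0.119, 0.553], [-0.093, 0.993, 0.074], [-0.558, 0.01, -0.83]]
wrist_force: [0.1, 0.2, 1.5]
gripper_width: 0.006
gripper_force: 0.0
```

Run:
```python
from plan import *
plan((.549,.1372),(.0215,.0023),-.003,.078,-1,th=.611)
```

```text
t 10.75 tgt [0.5241 0.1345 0.0762] rot [ 0.015  -0.0189  0.005 ] shift cm [ 7.71  0.61 10.98] w 0.01
contact now [0.5337 0.1282 0.212 ] gap now mm -5.8 lat -7.3 push dir in tool [-0.83  -0.013  0.558] up in tool [-0.558  0.01  -0.83 ] F [0.13 0.23 1.49]
```

Run:
```python
from plan import *
print(np.round(sense()['joints'],1))
plan((.549,.1372),(.0215,.0023),-.003,.2,-1,th=.611)
```

```text
[  23.6   -0.4  -54.8   73.2   -9.2 -177.3]
t 10.75 tgt [0.5241 0.1345 0.1982] rot [ 0.015  -0.0189  0.005 ] shift cm [0.9  0.73 0.86] w 0.01
contact now [0.5337 0.1282 0.212 ] gap now mm -5.8 lat -7.3 push dir in tool [-0.83  -0.013  0.558] up in tool [-0.558  0.01  -0.83 ] F [0.13 0.23 1.49]
```

Joint 5 and joint 6 are at their limits in this forward lean, so a straight +x push isn't reachable. New plan: push the cup diagonally along (0.77,-0.64), leaning to +y, then straight +y, leaning to -y. Both are clear of the blue cup. First bring the tool vertical and yaw it partway.

```bash
cat >> plan.py <<'E'
def tovert(az,pos):
    x=np.array([np.cos(np.radians(az)),np.sin(np.radians(az)),0]);zt=np.array([0,0,-1.]);R1=np.c_[x,np.cross(zt,x),zt]
    s=sense();R0=np.array(s['ee_rot']);p0=np.array(s['tcp_pos'])
    print('rot',Ro.from_matrix(R0.T@R1).as_rotvec().round(3),'shift',(R0.T@(np.array(pos)-p0)*100).round(2),'J',np.round(s['joints'],1))
E
python3 - <<'E'
from plan import *
tovert(225,(.50,.19,.24))
E
```

```text
rot [-0.188  0.573 -0.649] shift [ 0.03  6.56 -3.53] J [  23.6   -0.4  -54.8   73.2   -9.2 -177.3]
```

Emit:
{"api": "arm_command", "payload": {
  "deltas": [
    [-0.19,0.57,-0.65,0,6.6,-3.5,1],
    [-0.19,0.57,-0.65,0,6.6,-3.5,1],
    [-0.19,0.57,-0.65,0,6.6,-3.5,1],
    [-0.19,0.57,-0.65,0,6.6,-3.5,1],
    [-0.19,0.57,-0.65,0,6.6,-3.5,1],
    [-0.19,0.57,-0.65,0,6.6,-3.5,1],
    [-0.19,0.57,-0.65,0,6.6,-3.5,1],
    [-0.19,0.57,-0.65,0,6.6,-3.5,1]
  ]
}}

```text
time_s: 11.42
tcp_pos: [0.4981, 0.1942, 0.2401]
ee_rot: [[-0.808, -0.563, 0.177], [-0.562, 0.825, 0.059], [-0.179, -0.052, -0.982]]
wrist_force: [0.8, -0.3, -0.5]
gripper_width: 0.006
gripper_force: 0.0
```

Run:
```python
from plan import *
tovert(225,(.50,.19,.24))
plan((.549,.1372),(.77,-.64),.005,.2,1,th=.611)
```

```text
rot [-0.069  0.175 -0.182] shift [ 0.08 -0.46  0.02] J [ 41.2   6.4 -19.6   5.1 -54.1 -99.3]
t 11.42 tgt [0.5236 0.1583 0.1982] rot [ 0.3655  0.5006 -1.8435] shift cm [ 0.71 -4.18  4.36] w 0.01
contact now [0.4936 0.191  0.2371] gap now mm 55.0 lat 5.9 push dir in tool [-0.262 -0.96   0.099] up in tool [-0.179 -0.052 -0.982] F [ 0.75 -0.29 -0.52]
```

Emit:
{"api": "arm_command", "payload": {
  "deltas": [
    [0.36,0.5,-1.84,0.7,-4.2,4.0,1],
    [0.36,0.5,-1.84,0.7,-4.2,4.0,1],
    [0.36,0.5,-1.84,0.7,-4.2,4.0,1],
    [0.36,0.5,-1.84,0.7,-4.2,4.0,1],
    [0.36,0.5,-1.84,0.7,-4.2,4.0,1],
    [0.36,0.5,-1.84,0.7,-4.2,4.0,1],
    [0.36,0.5,-1.84,0.7,-4.2,4.0,1],
    [0.36,0.5,-1.84,0.7,-4.2,4.0,1]
  ]
}}

```text
time_s: 12.08
tcp_pos: [0.5244, 0.1561, 0.201]
ee_rot: [[-0.069, -0.975, 0.212], [-0.969, 0.015, -0.247], [0.238, -0.223, -0.946]]
wrist_force: [0.1, -0.5, -0.4]
gripper_width: 0.012
gripper_force: 0.0
```

Emit:
{"api": "arm_command", "payload": {
  "deltas": [
    [0,0,0,0,0,0,1],
    [0,0,0,0,0,0,1]
  ]
}}

```text
time_s: 12.25
tcp_pos: [0.524, 0.1554, 0.2008]
ee_rot: [[-0.076, -0.975, 0.211], [-0.969, 0.022, -0.246], [0.235, -0.223, -0.946]]
wrist_force: [0.3, 0.4, -0.3]
gripper_width: 0.006
gripper_force: 0.0
```

Run:
```python
from plan import *
print(np.round(sense()['joints'],1))
plan((.549,.1372),(.77,-.64),.005,.2,1,th=.611)
```

```text
[ 43.6  12.5 -26.   23.3 -54.8 -60.6]
t 12.25 tgt [0.5236 0.1583 0.1982] rot [ 0.181   0.2398 -0.9046] shift cm [-0.35  0.1   0.17] w 0.01
contact now [0.5239 0.1491 0.2004] gap now mm 4.9 lat -6.9 push dir in tool [ 0.561 -0.764  0.32 ] up in tool [ 0.235 -0.223 -0.946] F [ 0.25  0.43 -0.27]
```

Emit:
{"api": "arm_command", "payload": {
  "deltas": [
    [0.18,0.24,-0.9,-0.3,0.1,0.2,1],
    [0.18,0.24,-0.9,-0.3,0.1,0.2,1],
    [0.18,0.24,-0.9,-0.3,0.1,0.2,1],
    [0.18,0.24,-0.9,-0.3,0.1,0.2,1],
    [0.18,0.24,-0.9,-0.3,0.1,0.2,1],
    [0.18,0.24,-0.9,-0.3,0.1,0.2,1],
    [0.18,0.24,-0.9,-0.3,0.1,0.2,1],
    [0.18,0.24,-0.9,-0.3,0.1,0.2,1]
  ]
}}

```text
time_s: 12.92
tcp_pos: [0.5239, 0.1562, 0.1986]
ee_rot: [[0.628, -0.64, 0.442], [-0.523, -0.768, -0.369], [0.576, 0.0, -0.818]]
wrist_force: [0.5, -0.3, -0.7]
gripper_width: 0.007
gripper_force: 0.0
```

Emit:
{"api": "arm_command", "payload": {
  "deltas": [
    [0,0,0,0,0,0,1],
    [0,0,0,0,0,0,1]
  ]
}}

```text
time_s: 13.08
tcp_pos: [0.5243, 0.1561, 0.1989]
ee_rot: [[0.624, -0.645, 0.441], [-0.529, -0.764, -0.369], [0.575, -0.003, -0.818]]
wrist_force: [-0.2, -0.2, -0.3]
gripper_width: 0.006
gripper_force: 0.0
```

Run:
```python
from plan import *
print(np.round(sense()['joints'],1))
plan((.549,.1372),(.77,-.64),.005,.2,1,th=.611)
plan((.549,.1372),(.77,-.64),.005,.08,1,th=.611)
```

```text
[ 47.8  10.8 -41.5  50.  -48.6 -35.7]
t 13.08 tgt [0.5236 0.1583 0.1982] rot [ 0.0017 -0.0013 -0.0076] shift cm [-0.2  -0.13 -0.05] w 0.01
contact now [0.5289 0.1522 0.2008] gap now mm 3.0 lat -1.3 push dir in tool [ 0.818 -0.007  0.575] up in tool [ 0.575 -0.003 -0.818] F [-0.25 -0.23 -0.25]
t 13.08 tgt [0.5236 0.1583 0.0782] rot [ 0.0017 -0.0013 -0.0076] shift cm [-7.1  -0.09  9.77] w 0.01
contact now [0.5289 0.1522 0.2008] gap now mm 3.0 lat -1.3 push dir in tool [ 0.818 -0.007  0.575] up in tool [ 0.575 -0.003 -0.818] F [-0.25 -0.23 -0.25]
```

Emit:
{"api": "arm_command", "payload": {
  "deltas": [
    [0,0,0,-2,-0.1,2.6,1],
    [0,0,0,-4,-0.1,5.4,1],
    [0,0,0,-6,-0.1,8.0,1],
    [0,0,0,-7.1,-0.1,9.8,1],
    [0,0,0,-7.1,-0.1,9.8,1],
    [0,0,0,-7.1,-0.1,9.8,1]
  ]
}}

```text
time_s: 13.58
tcp_pos: [0.5245, 0.1571, 0.0776]
ee_rot: [[0.625, -0.644, 0.441], [-0.527, -0.765, -0.371], [0.576, -0.0, -0.817]]
wrist_force: [0.0, -0.9, 0.2]
gripper_width: 0.007
gripper_force: 0.0
```

Run:
```python
from m import *
plan((.549,.1372),(.77,-.64),.005,.053,1,th=.611)
c=capture('top');s=capture('side');print(np.round(sense()['joints'],1))
asc(c,250,300,205,256);asc(s,255,325,240,312)
```

```text
t 13.58 tgt [0.5236 0.1583 0.0512] rot [ 0.0039 -0.003  -0.0056] shift cm [-1.65 -0.03  2.07] w 0.01
contact now [0.5291 0.1532 0.0795] gap now mm 3.5 lat -0.4 push dir in tool [ 0.817 -0.007  0.576] up in tool [ 0.576 -0.    -0.817] F [ 0.04 -0.93  0.21]
[ 40.7  20.2 -51.9  74.3 -36.2 -59.5]
205                 .@##@@@@@@@@@#o                   
206                   .##@@@@@@@#o                    
207                    .@##@@@@##o                    
208                     ..@#@@@#o                     
209                       .%#@#o                      
210                         .@#o                      
211                          .=.                      
212                      .... .....--                 
213                    --          ...-               
214           .      ..                ..             
215             .   ..                  ..            
216              . .                     .--          
217               .                       .-          
218              .                         ..         
219             .                   
[... 6693 characters left out ...]
%@@@@@@@%%%%oooo=-....  ....  
303 o=-..    .=oo==-..  ..-=%@@@@@@%%%%%%@@@@@@@@%%%%ooooooo-....  ....   
304 -..      .-=ooo=--.....=o@@@@%%%%%%%%@@%%@@@%%%oooooooo=-..   ....   .
305 .        .-=oooo==--...-o%@@@@%@%%%%%%%@@@@%%oooooooooo-..          ..
306           -=oooooo==----=%@@@@@@%%@@%@%@@@@%%ooooooooo=-.          ...
307           .=ooooooo=====o%@@@@%@@@%@@@@@@%%%oooooooooo=.. ..      ....
308           .-=oooooooo===o%@@@@@@%%@@@@@%%%ooooooooooo=-.  .     ....  
309            .-=oooooo====oo%@@@@@@@@@@%%%ooooooooooooo-.        ....   
310             .=oooooo=o===o%@@@@@@@@@%%oooooooooooooo=-.       ....    
311             .-==ooo=======o%@##@@@%%ooooooooooooooo=-...      ...
```

Emit:
{"api": "arm_command", "payload": {
  "deltas": [
    [0,0,0,-0.8,0,1.0,1],
    [0,0,0,-1.3,0,1.6,1],
    [0,0,0,-1.65,0,2.05,1],
    [0,0,0,-1.65,0,2.05,1]
  ]
}}

```text
time_s: 14.02
tcp_pos: [0.5232, 0.1598, 0.0527]
ee_rot: [[0.625, -0.642, 0.444], [-0.526, -0.767, -0.368], [0.577, -0.003, -0.817]]
wrist_force: [-0.1, -0.4, 0.5]
gripper_width: 0.002
gripper_force: 0.0
```

```bash
cat >> m.py <<'E'
G=np.array([.5705,.1393])
def cup(x,y,u,sgn,show=True,tgt=G):
    c=capture('top');P=blob(c,brass(c),x,y,9);cc,r=cv2.minEnclosingCircle(P.astype(np.float32));q=cast(c,[cc],.121)[0]
    plan((.549,.1372),u,.005,.053,sgn,th=.611)
    print('cup px',np.round(cc,1),round(r,1),'world',q.round(4),'to go mm',((tgt-q)*1000).round(1),'J',np.round(sense()['joints'],0))
    if show:asc(c,252,300,224,256)
E
python3 -c "
from m import *;cup(275,237,(.77,-.64),1)"
```

```text
t 14.07 tgt [0.5236 0.1583 0.0512] rot [-0.0008 -0.0038 -0.0047] shift cm [-0.01  0.09  0.21] w 0.01
contact now [0.5279 0.1558 0.0549] gap now mm 6.1 lat 0.9 push dir in tool [ 0.817 -0.003  0.577] up in tool [ 0.577 -0.003 -0.817] F [ 0.06 -0.04 -0.47]
cup px [274.1 236.2] 7.5 world [0.5489 0.1372] to go mm [21.6  2.1] J [ 38.  23. -54.  82. -35. -66.]
224         .                                --     
225        .                                 -=     
226    .   .                                 .-     
227      . .                   ---=.          -=    
228       ..                   ==oo=-.        -=    
229        .           -     ==o=oo==-        -=    
230        .            -===- .%%o====.       -=    
231        .          .=ooooo-. @@%o===-.     -=    
232        .         .o%%%=-=o=. @@%===o-    .==    
233        .         o%%=......= o@@o===-    .=     
234                ..%%o....-....-@@%o==-    -=     
235                 =%o.-.    .-= @@@%==-    -=     
236         .       %@o.-.    .-. @@@@o=-   .o=     
237                 =@%--      -- @@@@o-    -=      
2
[... 252 characters left out ...]
=o.        
243                   =-    -=ooooo@=  .==          
244                --  =o===oooooo%%=.==..          
245              o= .=  -o%ooooo%%o.-=o....         
246             o#@-   =..-o@%%@%o=o=.  .....       
247 =          o###@=     oo===o%=...     ..        
248 @=        o#####@=    ..   ... ... .            
249 #@o    oo%#######@%=  .   .      ....           
250 ##@o o%#####@#####%.      ..       ...          
251 @#@@o########@###o..         ...    ..         .
252 @@#@########@####o     .      ....             .
253 @##@############o     .....     ...           ..
254 @@%@###########o      .. .....   ...          ..
255 @%%%####@#####o           .....              ...
```

Emit:
{"api": "arm_command", "payload": {
  "deltas": [
    [0,0,0,0.11,0,0.28,1],
    [0,0,0,0.27,0,0.4,1],
    [0,0,0,0.43,0,0.52,1],
    [0,0,0,0.58,0,0.62,1],
    [0,0,0,0.72,0,0.72,1],
    [0,0,0,0.86,0,0.82,1],
    [0,0,0,1.0,0,0.92,1],
    [0,0,0,1.14,0,1.02,1]
  ]
}}

```text
time_s: 14.73
tcp_pos: [0.5341, 0.1491, 0.0497]
ee_rot: [[0.627, -0.642, 0.442], [-0.525, -0.767, -0.369], [0.576, -0.0, -0.817]]
wrist_force: [0.2, -0.7, -0.4]
gripper_width: 0.005
gripper_force: 0.0
```

```bash
python3 -c "
from m import *;cup(276,237,(.77,-.64),1)"
```

```text
t 14.78 tgt [0.5236 0.1583 0.0512] rot [ 0.0017 -0.0029 -0.003 ] shift cm [-1.07 -0.04 -0.94] w 0.01
contact now [0.5389 0.145  0.0515] gap now mm -9.2 lat -0.4 push dir in tool [ 0.817 -0.003  0.576] up in tool [ 0.576 -0.    -0.817] F [0.32 0.03 1.07]
cup px [274.1 236.4] 7.6 world [0.5485 0.137 ] to go mm [22.   2.3] J [ 36.  23. -53.  85. -34. -66.]
224         .                                --     
225        .                                 --     
226    .   .                                 .-     
227        .                   =---.          --    
228        .                   oooo=-.        -=    
229        .           -     ==o=o===-        -=    
230        .            .===- .%%o====.       -=    
231        .          .=o%ooo-. %@%o===-.     -=    
232        .         .o%%%=-=o=. @@%===o-    .==    
233        -         o%o=......- o@@o===-    .=     
234                ..%%o....-....-@@@o==-    -=     
235                 =%o.-.    .-= @@@%==-    -=     
236         -       %@o.-.    .-- @@@@o=-   .o=     
237            --   =@o--      -- @@@@o-    -=      
23
[... 249 characters left out ...]
 .oo.        
243 @@##@=        o@##%=.   -=ooooo@=  .==          
244 #@###@o=     o@####@oooo=ooooo%%=.==..          
245 @@@####@=  o%###@@######%ooo%%o.-=o....         
246 @@@@@@##@oo############@@%%@%o=o=   ....        
247 @@@@##@#######@#######@%o==o%=.-.     ..        
248 @@@@@@#@%#######@####o..   ... ...              
249 @@@@@@@o@######@####o     .   .  ....           
250 @@@@@@=%@##########o      ..       ...          
251 @@@@@@%-%%%%#@#####o         ...    ..         .
252 o@@@@%%=.%%@@@###o .   .       ...             .
253 oo%@@#@%oo@#@@@@#o    ....      ...           ..
254 @%=@####@@@@#@@@#@=      .....     .          ..
255 #@%%@% #@@@@@@@@@@@=       ...               .
```

Fingers are just meeting the foot at about (274,245). Pushing slowly.

Emit:
{"api": "arm_command", "payload": {
  "deltas": [
    [0,0,0,0.12,0,0.08,1],
    [0,0,0,0.24,0,0.17,1],
    [0,0,0,0.36,0,0.25,1],
    [0,0,0,0.48,0,0.34,1],
    [0,0,0,0.6,0,0.42,1],
    [0,0,0,0.72,0,0.51,1],
    [0,0,0,0.84,0,0.6,1],
    [0,0,0,0.98,0,0.69,1]
  ]
}}

```text
time_s: 15.45
tcp_pos: [0.5433, 0.1415, 0.0497]
ee_rot: [[0.627, -0.641, 0.442], [-0.524, -0.767, -0.369], [0.576, -0.0, -0.817]]
wrist_force: [-1.0, 1.2, -0.1]
gripper_width: 0.004
gripper_force: 0.6
```

```bash
python3 -c "
from m import *;cup(278,234,(.77,-.64),1)"
```

```text
t 15.5 tgt [0.5236 0.1583 0.0512] rot [ 0.0016 -0.003  -0.003 ] shift cm [-2.05 -0.03 -1.63] w 0.0
contact now [0.5481 0.1374 0.0515] gap now mm -21.2 lat -0.4 push dir in tool [ 0.817 -0.003  0.576] up in tool [ 0.576 -0.    -0.817] F [-0.24  0.51  0.74]
cup px [277.2 232.5] 7.6 world [0.5577 0.13  ] to go mm [12.8  9.3] J [ 34.  23. -53.  86. -34. -66.]
224         .                     ==---.     --     
225        .                    =-oo====.    --     
226    .   -                ..-  -%o====-    .-     
227        .              -oooo=-.-@%o===-.   --    
228        .             =o%%%oo%=..@@o===-   -=    
229        .          . =@%=.--..=- o@%o===.  -=    
230        .           .%%o-.....-=--@@@o=o-  -=    
231        =-          -@%=..    .-= @@@o==-  -=    
232        o=-         o@o--.    .-- @@@%==- .==    
233        =o=-   --   =@o--      -- @@@@o=- .=     
234        .o==- =o-   -%o--.     .. @@@@o-  -=     
235     =   .===-===--. @%=-.    -..=@@@@-   -=     
236   oo@=  -o========- =@%=--..--. @@@@%-  .o=     
237 ==###@=  .=========. =@%oo---. -@@%%=   -=      

[... 253 characters left out ...]
=o.        
243 @@@@@@@@@#@##############@o==%=    .==          
244 @@@@@@@@@#@%############@o==-    .=o..          
245 %@@@@@@@@@o%############%====- .-=o.....        
246 =o@@@@@@@o@%####@######@oooooooo=    ...        
247 %oo%@@@@@=.%@####@#####%%%%%%o.-.     ..        
248 @@%=@@@%=%=.o@@#@@#@#%..    ..  ..              
249 @@@%%%@#@#%==@##@###o     .       ...           
250 ##@@%=%####@%@@@#@@@@=    ..       ...          
251 ##@@@%=@###%@@@@@#@##@o=     ...    ..         .
252 ###@@@%=oo@@@@@@@@@@###@=     ....             .
253 ####@@@%%=o@@@@@@@@@#@##@=      ...           ..
254 #####@#@@%=o@@@@@@@@@@##o...      ..          ..
255 #######@@@%==@@@@@@@@@@%=  ....              . .
```

Emit:
{"api": "arm_command", "payload": {
  "deltas": [
    [0,0,0,0.15,0,0.11,1],
    [0,0,0,0.3,0,0.21,1],
    [0,0,0,0.46,0,0.32,1],
    [0,0,0,0.62,0,0.43,1],
    [0,0,0,0.78,0,0.54,1],
    [0,0,0,0.94,0,0.66,1],
    [0,0,0,1.1,0,0.77,1],
    [0,0,0,1.2,0,0.85,1]
  ]
}}

```text
time_s: 16.17
tcp_pos: [0.5546, 0.132, 0.0497]
ee_rot: [[0.627, -0.642, 0.442], [-0.525, -0.767, -0.369], [0.576, -0.0, -0.817]]
wrist_force: [-1.0, 1.8, 1.4]
gripper_width: 0.006
gripper_force: 0.9
```

```bash
python3 -c "
from m import *;cup(282,229,(.77,-.64),1)"
```

```text
t 16.22 tgt [0.5236 0.1583 0.0512] rot [ 0.0016 -0.003  -0.003 ] shift cm [-3.26 -0.03 -2.48] w 0.01
contact now [0.5594 0.128  0.0515] gap now mm -35.9 lat -0.4 push dir in tool [ 0.817 -0.003  0.576] up in tool [ 0.576 -0.    -0.817] F [-0.43  0.73  1.34]
cup px [281.1 227.9] 7.4 world [0.5688 0.1207] to go mm [ 1.7 18.6] J [ 32.  24. -52.  88. -33. -65.]
224         =-              =%%o=..-=o- @@o==o-     
225        =oo-            .%%o......-=-o@%o=o=     
226        %ooo.           -%o=...  ..-= @@%=o=     
227        -ooo=.          o%o.-.   ..-- @@%ooo-    
228 =      . o===--    -   =%%=.     .-- @@@%o%=    
229 %=     .  oo===. -=-   =@%=.     .-. @@@%=%=    
230 .%=    ..   o===-===. ..@%o-.    -..-@@@%=-=    
231 =.%== =o%-   ========-- =@o--.  --. @@@@%=-=    
232 %=-o%=###@o   =========- %%oo=---. -@@@%o.==    
233   o=o@##@#@o--==========- -%%%%o- -%%oo%=.-     
234    o@@@@@##@%==========@%=.     --oooo%= -=     
235    @@@@@@@#@@%%======%@##@%==--=ooooo%@= -=     
236   o@@@@@@@@@#@@o===%@###@###@@%ooooo%@= .o=     
237 = #@@@@@@@@##@#@%%@###########@ooo%@%-  -=     
[... 255 characters left out ...]
=o.        
243 ##@@@@%=%@@@@o=.o@####@###%=o=====ooo=          
244 ###@#@@%=%@@%@%==@@#@#@@#%======oo%o..          
245 ####@@#@%%%#@##%o@@@#@#@#@o==ooo%%o....         
246 #######@@%%%###@@@@@@@#@@#@ooo%%=    ...        
247 ########@@@o= @@@@@@@@#@@@@@@=.-.      .        
248 ########@@@%=-o@@@@@@@@###@##=  ..              
249 #########@@@@%==@@@@@@@@#@##o     ...           
250 ##########@@#@%o=%@@@@@@@@@%=      ...          
251 ###########@@@@%o=%@@@@@@@%=o       ..         .
252 ##############@@%=o%@@@@@@@%=  ..              .
253 ###############@@%o=o@@@o-=.%-  ...           -=
254 ##############@@@#%ooo@@%o%=.oo=              oo
255 ##############%%@@#@%oo#o .%=-o%-            -oo
```

Emit:
{"api": "arm_command", "payload": {
  "deltas": [
    [0,0,0,0.12,0,0.08,1],
    [0,0,0,0.14,0,0.1,1],
    [0,0,0,-0.2,0,-0.14,1],
    [0,0,0,-1.3,0,-0.9,1],
    [0,0,0,-2.2,0,-1.55,1],
    [0,0,0,-0.2,0,-4.4,1],
    [0,0,0,2.1,0,-7.7,1],
    [0,0,0,4.4,0,-11,1]
  ]
}}

```text
time_s: 16.88
tcp_pos: [0.5316, 0.149, 0.1647]
ee_rot: [[0.63, -0.642, 0.438], [-0.523, -0.767, -0.371], [0.574, 0.004, -0.819]]
wrist_force: [2.0, 0.5, 0.2]
gripper_width: 0.007
gripper_force: 0.0
```

```bash
python3 -c "
from m import *;cup(282,228,(.77,-.64),1,False)
c=capture('top');asc(c,252,300,208,252)
print('plinth',[plinth(c,x,y)[:3] for x,y in((276.5,230.5),(277,229.3))])
plan((.570,.1205),(0,1),.004,.2,-1,th=.611)"
```

```text
t 16.93 tgt [0.5236 0.1583 0.0512] rot [-0.0077 -0.0034 -0.0089] shift cm [-8.06  0.43  9.27] w 0.0
contact now [0.5396 0.1487 0.1752] gap now mm -7.4 lat 2.8 push dir in tool [ 0.817 -0.003  0.576] up in tool [ 0.576 -0.011 -0.817] F [0.65 2.03 5.42]
cup px [281.6 227.2] 7.4 world [0.5703 0.1195] to go mm [ 0.2 19.8] J [ 45.  13. -44.  55. -44. -40.]
208                    .@##@@#o                     
209                     .%#@#o                      
210                       .@#o                      
211                        .=.                      
212                    .... . ...--                 
213                  -.           ...               
214         .      ..                ..             
215               ..                  ..            
216              .                      --          
217             .                       ..          
218            .                         ..         
219           .                        ---..        
220          .                      .-======-       
221          .                 -===-  ooo==o=       
222 
[... 1417 characters left out ...]
         
249 @%@@@@@###%               .       ...           
250 %@@@@@@##o   .     .      ...      ....         
251 @@@@@@#@@o        ...          .    ..         .
plinth [(array([0.56824988, 0.13954368]), np.float64(0.002084091825155383), (np.float64(276.70391662652037), np.float64(230.74986785136463))), (array([0.56818764, 0.13980956]), np.float64(0.0023319889370621203), (np.float64(276.5990369172175), np.float64(230.77384555742438)))]
t 16.98 tgt [0.57   0.0884 0.1982] rot [-0.0144 -1.137   0.9293] shift cm [7.17 2.73 1.69] w 0.0
contact now [0.5324 0.1559 0.1659] gap now mm -57.4 lat 37.6 push dir in tool [-0.529 -0.768 -0.361] up in tool [ 0.577 -0.013 -0.817] F [ 0.37  1.   -1.21]
```

Emit:
{"api": "arm_command", "payload": {
  "deltas": [
    [0,0,0,2.9,0,-4.1,1],
    [0,0,0,2.9,0,-4.1,1],
    [0,-1.137,0.93,8.9,2.7,-0.8,1],
    [0,-1.137,0.93,8.9,2.7,-0.8,1],
    [0,-1.137,0.93,8.9,2.7,-0.8,1],
    [0,-1.137,0.93,8.9,2.7,-0.8,1],
    [0,-1.137,0.93,8.9,2.7,-0.8,1],
    [0,-1.137,0.93,8.9,2.7,-0.8,1]
  ]
}}

```text
time_s: 17.65
tcp_pos: [0.5685, 0.0862, 0.2232]
ee_rot: [[0.413, -0.902, 0.123], [-0.911, -0.407, 0.073], [-0.016, -0.142, -0.99]]
wrist_force: [0.8, -1.3, -0.5]
gripper_width: 0.004
gripper_force: 0.0
```

Emit:
{"api": "arm_command", "payload": {
  "deltas": [
    [0,0,0,0,0,0,1],
    [0,0,0,0,0,0,1]
  ]
}}

```text
time_s: 17.82
tcp_pos: [0.5689, 0.084, 0.2226]
ee_rot: [[0.413, -0.902, 0.125], [-0.911, -0.408, 0.066], [-0.009, -0.141, -0.99]]
wrist_force: [0.2, -0.4, -0.3]
gripper_width: 0.008
gripper_force: 0.0
```

```bash
python3 -c "
from m import *
print(np.round(sense()['joints']))
plan((.570,.1195),(0,1),.004,.2,-1,th=.611)"
```

```text
[ 24.  13. -12.  -1. -57.   0.]
t 17.82 tgt [0.57   0.0874 0.1982] rot [-0.0036 -0.562   0.4523] shift cm [-0.25  0.1   2.45] w 0.01
contact now [0.5667 0.0896 0.2207] gap now mm 7.9 lat 3.3 push dir in tool [-0.911 -0.408  0.066] up in tool [-0.009 -0.141 -0.99 ] F [ 0.17 -0.36 -0.32]
```

Emit:
{"api": "arm_command", "payload": {
  "deltas": [
    [0,-0.562,0.452,-0.2,0.1,2.4,1],
    [0,-0.562,0.452,-0.2,0.1,2.4,1],
    [0,-0.562,0.452,-0.2,0.1,2.4,1],
    [0,-0.562,0.452,-0.2,0.1,2.4,1],
    [0,-0.562,0.452,-0.2,0.1,2.4,1],
    [0,-0.562,0.452,-0.2,0.1,2.4,1],
    [0,-0.562,0.452,-0.2,0.1,2.4,1],
    [0,-0.562,0.452,-0.2,0.1,2.4,1]
  ]
}}

```text
time_s: 18.48
tcp_pos: [0.5684, 0.0874, 0.1971]
ee_rot: [[0.001, -1.0, -0.001], [-0.82, -0.002, 0.573], [-0.573, 0.0, -0.82]]
wrist_force: [0.2, -0.3, 0.3]
gripper_width: 0.006
gripper_force: 0.0
```

```bash
python3 -c "
from m import *
print(np.round(sense()['joints']))
plan((.570,.1195),(0,1),.004,.08,-1,th=.611)"
```

```text
[  4.  21.   1. -37. -72.   9.]
t 18.48 tgt [0.57   0.0874 0.0782] rot [ 0.001  -0.0012  0.0014] shift cm [ 6.81 -0.16  9.75] w 0.01
contact now [0.5684 0.0935 0.1989] gap now mm 4.0 lat 1.6 push dir in tool [-0.82  -0.002  0.573] up in tool [-0.573  0.    -0.82 ] F [ 0.25 -0.28  0.32]
```

Emit:
{"api": "arm_command", "payload": {
  "deltas": [
    [0,0,0,2,-0.1,2.9,1],
    [0,0,0,4,-0.1,5.7,1],
    [0,0,0,6,-0.1,8.6,1],
    [0,0,0,7.4,-0.1,10.6,1],
    [0,0,0,8.1,-0.1,11.6,1],
    [0,0,0,8.4,-0.1,12,1],
    [0,0,0,8.4,-0.1,12,1],
    [0,0,0,8.4,-0.1,12,1]
  ]
}}

```text
time_s: 19.15
tcp_pos: [0.5718, 0.0891, 0.0538]
ee_rot: [[0.006, -1.0, 0.003], [-0.818, -0.003, 0.575], [-0.575, -0.006, -0.818]]
wrist_force: [-0.3, -0.3, 0.6]
gripper_width: 0.006
gripper_force: 0.0
```

```bash
sed -i 's/^G=.*/G=np.array([.570,.1393])/; s/plan((.549,.1372),u/plan(AX,u/; s/^def cup/AX=(.570,.1195)\ndef cup/' m.py; python3 -c "
from m import *
cup(282,228,(0,1),-1)"
```

```text
t 19.2 tgt [0.57   0.0864 0.0512] rot [-0.0039  0.0014  0.0063] shift cm [0.38 0.22 0.1 ] w 0.01
contact now [0.5721 0.095  0.056 ] gap now mm 2.5 lat -2.1 push dir in tool [-0.818 -0.003  0.575] up in tool [-0.575 -0.007 -0.818] F [ 0.67 -0.05 -0.13]
cup px [281.6 227.2] 7.4 world [0.5703 0.1195] to go mm [-0.3 19.8] J [  3.  31.  -5. -42. -59.  21.]
224 .       .               -%%o.-----o. @@ooo- o===
225  ..    .                %%o-.---..-= o@@oo%oo===
226   ..   .                @%=--.  ..-=.o@@oo%%o===
227     ....              ..@%=-.     ...o@@%=%%o===
228       ..                @%=-.    .-..o@@@%%%====
229        -                @%o--     -- %@@@%o%===-
230   .    .                o@o--.  .--..@@@@o-%====
231    .   .                 o%o------- o@@@@o=%====
232      . .                  %@ooo--. =@%o%@o=o===-
233       ..                -- .o%%-  =oooo%o.=o====
234                          oo-...--=oooo%o--oo====
235   .     .                 oo==ooooooo%@= -%o====
236     .   .                  o%oooooo%%@= .o%=====
237          .                  -%%%%%%@o-  -=.=====
238 
[... 249 characters left out ...]
oo.. .o====
243          .                         .==   .=o===-
244 .         ..   .                 .=o..   .oo===-
245   .         .    ..           ..-oo..... .oo===-
246    ..         .    ...    ....=o=.. ......oo===-
247        ..       .    .=====oo=.-.    ... .oo===-
248          ..       .  .-.. .... .....  .. .o===--
249           ..         ..  ... ..  .....   .o====-
250     .       ..     ..  .  ...  .  .....  .o===--
251       .       ..  ...   .   .....  ...   .o====-
252         .       . ..  ... ..  .....  .   .o===--
253  .       .            ......   .....     .o===--
254    .       .         .....-...   ....    .o===--
255     .        .     .   .........   .     =o==---
```

Emit:
{"api": "arm_command", "payload": {
  "deltas": [
    [0,0,0,0.04,0,0.4,1],
    [0,0,0,-0.12,0,0.52,1],
    [0,0,0,-0.29,0,0.63,1],
    [0,0,0,-0.45,0,0.75,1],
    [0,0,0,-0.6,0,0.85,1],
    [0,0,0,-0.74,0,0.95,1],
    [0,0,0,-0.88,0,1.05,1],
    [0,0,0,-1.02,0,1.15,1]
  ]
}}

```text
time_s: 19.87
tcp_pos: [0.5713, 0.1033, 0.049]
ee_rot: [[0.003, -1.0, 0.002], [-0.818, -0.002, 0.575], [-0.575, -0.004, -0.818]]
wrist_force: [0.6, -1.6, 1.0]
gripper_width: 0.008
gripper_force: 1.0
```

```bash
python3 -c "
from m import *
cup(281,228,(0,1),-1)"
```

```text
t 19.92 tgt [0.57   0.0864 0.0512] rot [-0.0022  0.0018  0.0033] shift cm [ 1.28  0.13 -1.17] w 0.0
contact now [0.5713 0.1097 0.0508] gap now mm -12.2 lat -1.3 push dir in tool [-0.818 -0.001  0.575] up in tool [-0.575 -0.004 -0.818] F [ 0.3  -1.01  1.3 ]
cup px [280. 227.] 7.3 world [0.5708 0.1234] to go mm [-0.8 15.9] J [  4.  31.  -6. -42. -58.  21.]
224 .       .              o%%=.--.-=o-o%===--------
225  ..    .              .@%o-.--....- %===--------
226   ..   .              =%o--.   ..-= o===--------
227     ....              o@o.-.    .-- %====-------
228       .-              =@%=.     .-- %===--------
229 .      -              .@%o-.    .-..%===--------
230   .    .               %%oo-   .-.-oo===--------
231    .   .               .@o-------..%o===--------
232      . .               --%%ooo---.o@====--------
233       ..               =- -ooo- -=oo=====-------
234 .                       %=-...-=oooo====--------
235   .     .               -%o=o=ooooo%====--------
236         .                -%%oooooo%%====--------
237      .                     %%%%%%@@%====--------
2
[... 252 characters left out ...]
===--------
243          .    .                   .oo===--------
244 ..        ..   .                 .=o====--------
245   .          .   ..           ..-o%oo==---------
246     .         .    ...     ...=o=..o===---------
247      . ..       .    .==-==oo=.-. .o===---------
248         ...       .  .... .... ....o====--------
249           ...        ... ... ..  .-o===-=-------
250             ..     ..  .  ...  .  .o===---------
251       ..     ...  ...    .  ..... .o===---------
252                    .  ..  .   .....o===---------
253          ..        ..........  ..-=o===---------
254    .      ..          ........   .=o====--------
255     .       ..     ..  .. ...... .o======-------
```

Emit:
{"api": "arm_command", "payload": {
  "deltas": [
    [0,0,0,-0.15,0,0.04,1],
    [0,0,0,-0.3,0,0.1,1],
    [0,0,0,-0.42,0,0.18,1],
    [0,0,0,-0.54,0,0.27,1],
    [0,0,0,-0.66,0,0.35,1],
    [0,0,0,-0.78,0,0.44,1],
    [0,0,0,-0.9,0,0.52,1],
    [0,0,0,-1.02,0,0.61,1]
  ]
}}

```text
time_s: 20.58
tcp_pos: [0.571, 0.1155, 0.0497]
ee_rot: [[0.003, -1.0, 0.002], [-0.818, -0.002, 0.575], [-0.575, -0.003, -0.818]]
wrist_force: [0.2, -2.4, 1.2]
gripper_width: 0.006
gripper_force: 1.0
```

```bash
python3 -c "
from m import *
cup(277,228,(0,1),-1,False)"
```

```text
t 20.63 tgt [0.57   0.0864 0.0512] rot [-0.0016  0.0022  0.0032] shift cm [ 2.32  0.1  -1.81] w 0.0
contact now [0.571  0.1219 0.0516] gap now mm -24.4 lat -1.0 push dir in tool [-0.818 -0.002  0.576] up in tool [-0.576 -0.003 -0.818] F [ 1.15 -1.33  1.56]
cup px [275.4 227.2] 7.4 world [0.5702 0.1344] to go mm [-0.2  4.9] J [  5.  31.  -6. -43. -58.  20.]
```

Push the last 4.8 mm, then back away and lift.

Emit:
{"api": "arm_command", "payload": {
  "deltas": [
    [0,0,0,-0.12,0,0.09,1],
    [0,0,0,-0.24,0,0.17,1],
    [0,0,0,-0.36,0,0.25,1],
    [0,0,0,-0.4,0,0.28,1],
    [0,0,0,0,0,0,1],
    [0,0,0,1.1,0,-0.75,1],
    [0,0,0,3,0,-2.1,1],
    [0,0,0,3,0,-2.1,1]
  ]
}}

```text
time_s: 21.3
tcp_pos: [0.5713, 0.0751, 0.0491]
ee_rot: [[0.001, -1.0, 0.003], [-0.819, 0.001, 0.574], [-0.574, -0.003, -0.819]]
wrist_force: [0.5, -0.7, -0.6]
gripper_width: 0.003
gripper_force: 0.0
```

```bash
python3 -c "
from m import *
cup(275,228,(0,1),-1,False)
c=capture('top');asc(c,252,300,208,252)
print(plinth(c,277,230))"
```

```text
t 21.35 tgt [0.57   0.0864 0.0512] rot [-0.0027  0.0017  0.0005] shift cm [-0.92  0.12  0.41] w 0.0
contact now [0.5712 0.0826 0.0511] gap now mm 14.9 lat -1.2 push dir in tool [-0.818  0.001  0.575] up in tool [-0.575 -0.003 -0.818] F [-0.95  0.5   0.01]
cup px [273.3 227.2] 7.4 world [0.5702 0.1393] to go mm [-0.2 -0. ] J [  1.  31.  -5. -42. -60.  22.]
208               .   ..@#@@@#%.                    
209                     .%###o.                     
210         ..           ..@#o                      
211            .           .=.                      
212             .      .--.......--                 
213       ..        .--.         .-.-           .   
214        ..      ..               ..-             
215         ...   ..                  .-            
216            ...                     .--          
217      .      .                       .-          
218       .    .                         ..         
219 .         .                =--.       ..        
220          ..               =o=o=-=-     .-       
221          .         -===-  %%o==oo-     .-       

[... 1028 characters left out ...]
                    -o=        
242             .                       .oo...      
243          .    .                    .o=  ..      
244            .   .                 .=o..   .      
245   .         ..   .            ..-oo.....  .     
246     .              ....   ....=o=.. .....       
247        ..       .    .=====oo=.-.    ...        
248         ...          .-.. .... .....  ..        
249           ..         ..  ... ..  .....          
250             ..     .      .... .. .....         
251       .      ...  ...    .  ...... ...         -
(array([0.57566424, 0.13975631]), np.float64(0.0035517714593306634), (np.float64(276.65461857252654), np.float64(227.83345451752666)), 88)
```

Cup estimate is on target. Lifting away before the final check.

Emit:
{"api": "arm_command", "payload": {
  "deltas": [
    [0,0,0,-1.5,0,-2.2,1],
    [0,0,0,-3.5,0,-5,1],
    [0,0,0,-5.5,0,-7.8,1],
    [0,0,0,-7.5,0,-10.6,1],
    [0,0,0,-9,0,-12.7,1],
    [0,0,0,-9,0,-12.7,1],
    [0,0,0,-9,0,-12.7,1],
    [0,0,0,-9,0,-12.7,1]
  ]
}}

```text
time_s: 22.07
tcp_pos: [0.5698, 0.0797, 0.2046]
ee_rot: [[0.002, -1.0, 0.0], [-0.817, -0.002, 0.576], [-0.576, -0.002, -0.817]]
wrist_force: [-0.1, -0.5, 0.1]
gripper_width: 0.004
gripper_force: 0.0
```

Run:
```python
from m import *
from ov import overlay
s=sense();print(s['tcp_pos'],s['wrist_force'])
R,G_,B=(0,0,255),(0,255,0),(255,0,0)
overlay('pics/fin.png',[(.570,.1393,.04,.046,R),(.5183,-.109,.04,.046,R),(.570,.1393,.0515,.022,G_),(.5183,-.109,.0515,.022,G_),(.570,.1393,.121,.018,B),(.5183,-.109,.099,.018,B)])
```

```text
[0.56983046 0.07971256 0.20460236] [-0.12594716 -0.50515024  0.10689383]
```

View pics/fin.png

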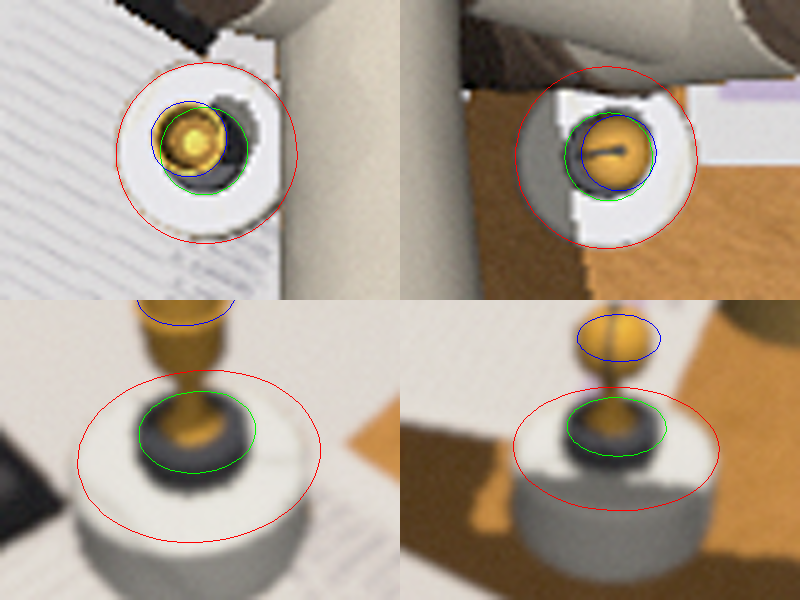

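Final view: both trophies stand upright, with the feet centred in the plinth circles to within about 2 mm and the arm clear.

```bash
python3 -c "
from station import finish_job
print(finish_job())"
```

```text
the job is handed in; nothing more can be done
None
```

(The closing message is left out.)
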